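# Draw the bottom gift box from the chute and set it in the tray

## Task

Draw the bottom gift box out of the grey gravity chute, so that the two boxes above stay in the chute and settle down flat onto its deck. Then set the drawn box upright and all the way down into the empty pocket of the blue tray and let go, leaving the tin and the other things on the bench where they are.

Things in the scene. Friction and masses are not known exactly. Their poses are not given: they have to be found in the camera images.
- box_low: The lowest of three alike closed brown kraft gift boxes in the chute: 72 mm long (its y axis), 56 mm wide (its x axis), 40 mm high, about 0.1 kg, rigid. Origin: centre of its underside, z up. At the start it lies flat on the chute's deck, long side along the chute's x, and pokes out 15 to 24 mm from under the chute's front wall.
- box_mid: The second box, same kind and size, lying on box_low inside the shaft. Origin: centre of its underside.
- box_top: The third box, same kind and size, lying on box_mid inside the shaft. Origin: centre of its underside.
- chute: Grey sheet-metal gravity chute (box magazine), fixed, 160 mm high, on a plywood foot 150 x 120 x 12 mm. Origin: on the bench on the shaft's axis; -x is the way boxes are drawn out, z up. Shaft inside 77 mm along x, 62 mm along y, walls 4 mm. Boxes lie on a deck 30 mm above the bench, 46 mm wide (they overhang it 5 mm each side), from x = -63 to +43 mm.
- outlet (a point): Point on the deck under the front face of the chute's front wall (x = -42.5 mm); axes as the chute's. Below 76 mm above the bench there is no front wall and side walls begin at x = +2 mm, so the low box's sides are free forward of that. The front wall above blocks a vertical gripper from the part poking out: reach in from the front, tilted about 40 degrees. It holds the upper boxes back.
- tray: Blue gift-set tray fixed to the bench, 104 (x) x 196 (y) mm, floor 8 mm above the bench, with two pockets formed by ribs. Origin: centre of its underside. The pocket at its -y half is empty and rectangular; the one at its +y half holds the tin.
- pocket (a point): Centre of the empty pocket's floor, 8 mm above the bench; axes as the tray's. Inside 80 (x) x 64 (y) mm, ribs 4 mm thick, 14 mm high: a box fits with its 72 mm side along x, either way round, 4 mm to spare on each side. Side ribs (y = +-32 mm) run only from x = +14 to +42 mm; forward (-x) of that the sides are open for fingers. Front rib (x = -40 mm) is 44 mm wide.
- tin: Round aluminium tin, 62 mm across, 22 mm high, loose in the tray's other pocket, 100 mm to the +y side of the empty one. Origin: centre of its underside.
- tape_measure: Bystander: yellow and black tape measure, 68 x 71 x 35 mm, loose on the bench. Origin: centre of its underside.
- rubber_stamp: Bystander: rubber stamp with a turned wooden handle, 27 x 52 x 77 mm, loose on the bench. Origin: centre of its underside.
- label_roll: Bystander: white roll of labels, 66 x 66 x 60 mm, loose on the bench. Origin: centre of its underside.
- ink_pad: Bystander: flat ink pad with a grey lid, 65 x 99 x 19 mm, loose on the bench. Origin: centre of its underside.
Not all that is in view belongs to the job. Leave any green, orange or turquoise look-alike of the box_low alone.

How it is judged:
On the way:
1. the low box has been drawn clear of the chute and the two others have settled onto the deck (x of box_low in the frame of chute below -0.085 m and x of box_mid in the frame of chute between -0.012 and 0.012 m and y of box_mid in the frame of chute between -0.008 and 0.008 m and z of box_mid in the frame of chute between 0.024 and 0.036 m and angle between each of box_mid, box_top's own z axis and vertical below 0.12 rad and x of box_top in the frame of chute between -0.012 and 0.012 m and y of box_top in the frame of chute between -0.008 and 0.008 m and z of box_top in the frame of chute between 0.064 and 0.076 m), for 0.1 s.
At the end, for the whole second after the job is handed in: box_low upright (4 deg) on the pocket's floor (4 mm in height, 7 mm lengthwise, 6 mm sideways, sides within 9 deg of the pocket's), released, at rest; box_mid flat on the chute's deck with box_top on it, at rest in the shaft (12 mm lengthwise, 8 mm sideways, 6 mm in height, 7 deg) (x of box_low in the frame of pocket between -0.007 and 0.007 m and y of box_low in the frame of pocket between -0.006 and 0.006 m and z of box_low in the frame of pocket between -0.004 and 0.004 m and angle between box_low's own z axis and vertical below 0.07 rad and angle between the y axis of box_low and the x axis of tray, either way round below 0.16 rad and linear speed of each of box_low, box_mid, box_top below 0.02 m/s and contact force between box_low and the fingers below 0.1 N and x of box_mid in the frame of chute between -0.012 and 0.012 m and y of box_mid in the frame of chute between -0.008 and 0.008 m and z of box_mid in the frame of chute between 0.024 and 0.036 m and angle between each of box_mid, box_top's own z axis and vertical below 0.12 rad and x of box_top in the frame of chute between -0.012 and 0.012 m and y of box_top in the frame of chute between -0.008 and 0.008 m and z of box_top in the frame of chute between 0.064 and 0.076 m); the robot touches nothing.
It fails at once if one of the two upper boxes comes out of the chute (more than 25 mm sideways off its place in the shaft) (horizontal distance between any of box_mid, box_top and chute above 0.025 m).
It fails at once if the tin is lifted or knocked out of its pocket (distance of tin from where it was at the start of the episode above 0.012 m).
It fails at once if a bystander (tape measure, stamp, label roll, ink pad) is shoved more than 30 mm or knocked over (distance of any of tape_measure, rubber_stamp, label_roll, ink_pad from where it was at the start of the episode above 0.03 m or angle between any of tape_measure, rubber_stamp, label_roll, ink_pad's own z axis and vertical above 0.6 rad).
It also fails if it takes over 46 s, if anything falls off the work surface, if the arm or the gripper's body presses on something with over 40 N, if the wrist force passes 120 N, or if a joint passes its speed limit or range.

## Robot

A 6-joint arm with a two-finger parallel gripper is mounted at the origin on a cart in front of the work surface, level with it; the furniture and walls round the work are solid. World frame = base frame: x ahead of the robot, y to its left, z up, the work surface at z = 0. Lengths are in m, angles in rad, forces in N, time in s.
With the tool pointing down it reaches from about 0.4 to 0.825 m from the base axis. Payload 7 kg.
Tool frame: the origin (TCP) lies at the very end of the fingers, on their centre line; the grasp point (between the pads) lies 19 mm behind it; z points along the fingers, y is the direction in which the jaws open and shut (so a half turn about z gives the same grasp; the last joint's range is limited). The gripper opens to 88 mm and grips with 3 to 60 N. Pads are 19 mm wide; open, the fingers measure 130 mm over their backs; the gripper's body (78 mm by 193 mm) begins 47 mm behind the grasp point.
Start: joints at [1.527, 0.359, 0.012, 0, -1.224, -0.288], TCP at [0.22, 0.638, 0.227] pointing down, gripper open.
Joint ranges: [-3.07, 3.07], [-1.43, 2.12], [-1.02, 1.25], [-3.03, 1.67], [-3.05, -0], [-3.03, 3.03]. Speed limits (rad/s): [2.39, 2.39, 3.01, 3.14, 3.14, 3.14].

## Interface

Orientations are given as a unit quaternion [x, y, z, w].
In Python, from station import arm, cams gives the robot as it stands. The module is installed in compiled form; this text tells all that it offers.
- The arm moves only by the tool step_arm, never from a script. Its argument "targets" is a list of rows, each an object of numbers: "x", "y", "z": the shift along the world's x, y, z in m; "twist": the turn about the world's z in degrees; "claw": the gripper's target within -1 to 1 (fully open at 1, half-way at 0, shut at -1). In form: [{"x": .., "y": .., "z": .., "twist": .., "claw": ..}, ...]. A call has 1 to 8 rows; each row is the pose to reach, as a shift and turn from the pose measured when the call began; what a row does not reach only later rows make up. A row lasts 1/12 s, in which the tool goes at most 41.7 mm and 7.16 degrees, less where a joint would pass 70% of its speed; a pose out of reach is approached as far as the arm can. A call with a gripper value outside its range is refused whole. The fingers move at their own pace and stop on an object; "force" is the grip in N (left out, the last holds). Time passes only in rows, so rows that repeat a pose let the fingers close. It gives the time, the measured TCP pose, the force and the opening at its end, in the units of the state.
- arm.observe(): the state, without advancing time (a new reading comes with each control period).
- cams.snapshot(name): name is "scene" or "top" or "wrist"; returns the picture (480x640x3 uint8, red, green, blue); there is no depth.
- cams.camera_info(name): a dict with "K" (3x3 intrinsics, pixels), "T" (4x4, takes a point from camera to world coordinates). Camera axes: x right, y up, looking along -z (the intrinsics and any distortion apply to the point x, -y, -z); pixel columns grow to the right and rows downward; lengths in m; the calibration is good to about 2 mm. A picture is of the moment at which its call begins: read the wrist's pose just before it. camera_info takes no time and is no camera call; for the wrist camera it gives the pose at the moment of the call.
- arm.finish_job(): hands the job in, once; it reports no verdict.
The state is a dict: "t": time; "qpos": joint angles; "joint_vel": joint speeds; "joint_torque": joint torques, N m; "eef_pos": TCP position; "ee_rot": TCP orientation; "wrist_force": force on the tool from outside, world axes, zero at the start; "wrist_torque": the same for the moment, N m; "width": opening from 0.0 (shut) to 1.0 (fully open).
Only numpy, scipy, OpenCV 4.12 (cv2) and the standard library are available. Lean on these libraries where they do the work, as an engineer would, in place of code of your own. Each camera call takes 0.05 s, during which the arm holds its last target.

## Working session

There is one attempt and no reset: what is moved stays moved. The work goes in short steps, Python scripts to look and compute and a tool call to move; the robot and the scene stay as the last step left them, time stands still between calls to the robot, and variables do not carry over. Pictures are saved under pics/ and viewed, and the job is handed in when it is done.

Besides the shell and the picture viewer there is one more tool, called after "Request:" as name(argument=value, ...), one argument or row to a line, values as JSON. step_arm: Moves the arm, as the interface text tells. Its arguments: {"type":"object","properties":{"targets":{"type":"array"},"force":{"type":"number"}},"required":["targets"]}

```bash
mkdir -p pics
python3 - <<'E'
from station import arm,cams
import cv2,numpy as np
s=arm.observe()
for k,v in s.items(): print(k,np.round(v,4))
for n in ["scene","top","wrist"]:
    ci=cams.camera_info(n); print(n,np.round(ci["K"],2).tolist(),np.round(ci["T"],4).tolist(),[k for k in ci])
    im=cams.snapshot(n); cv2.imwrite(f"pics/{n}0.png",im[:,:,::-1])
E
```

```text
t 0.0
qpos [ 1.5271e+00  3.5940e-01  1.1100e-02 -4.0000e-04 -1.2241e+00 -2.8810e-01]
joint_vel [-0.001  -0.0008  0.     -0.0008  0.0012  0.0001]
joint_torque [-1.00000e-03 -5.82711e+01  2.93067e+01  6.99760e+00  7.00000e-03
 -2.00000e-04]
eef_pos [0.2197 0.6377 0.2256]
ee_rot [ 9.863e-01 -1.652e-01 -1.000e-04  8.000e-04]
wrist_force [ 0.1208  0.006  -0.5067]
wrist_torque [-0.0083  0.016  -0.0159]
width 0.9988
scene [[490.85, 0.0, 322.98], [0.0, 490.85, 247.79], [0.0, 0.0, 1.0]] [[0.4322, 0.3814, -0.8172, -0.6379], [-0.9014, 0.1568, -0.4036, -0.5456], [-0.0258, 0.911, 0.4115, 0.6978], [0.0, 0.0, 0.0, 1.0]] ['K', 'T']
top [[507.83, 0.0, 316.69], [0.0, 507.83, 243.73], [0.0, 0.0, 1.0]] [[-0.0131, 0.9962, -0.0864, 0.3711], [-0.9999, -0.014, -0.0097, 0.0134], [-0.0109, 0.0863, 0.9962, 1.6335], [0.0, 0.0, 0.0, 1.0]] ['K', 'T']
wrist [[422.3, 0.0, 321.11], [0.0, 422.3, 232.01], [0.0, 0.0, 1.0]] [[-0.326, 0.8995, 0.2908, 0.2988], [-0.9454, -0.3112, -0.0972, 0.6096], [0.0031, -0.3066, 0.9518, 0.3836], [0.0, 0.0, 0.0, 1.0]] ['K', 'T']
```

View pics/scene0.png

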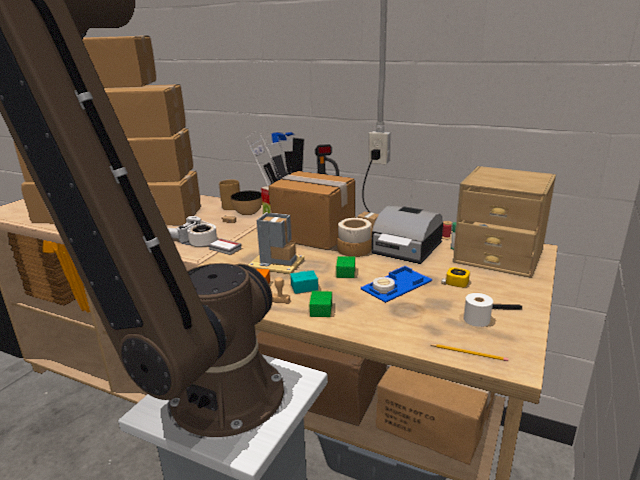

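View pics/top0.png

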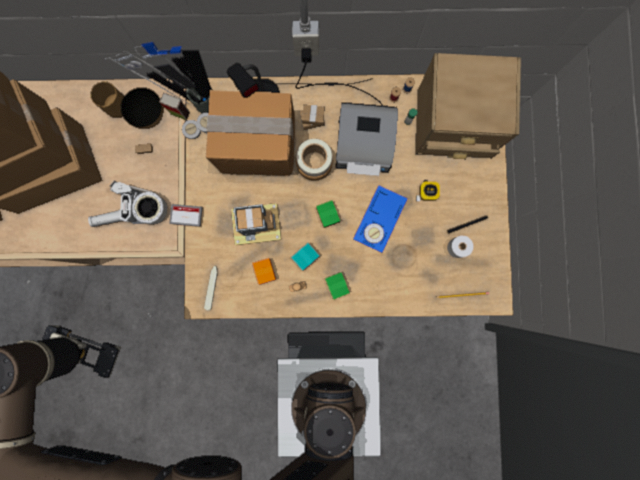

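View pics/wrist0.png

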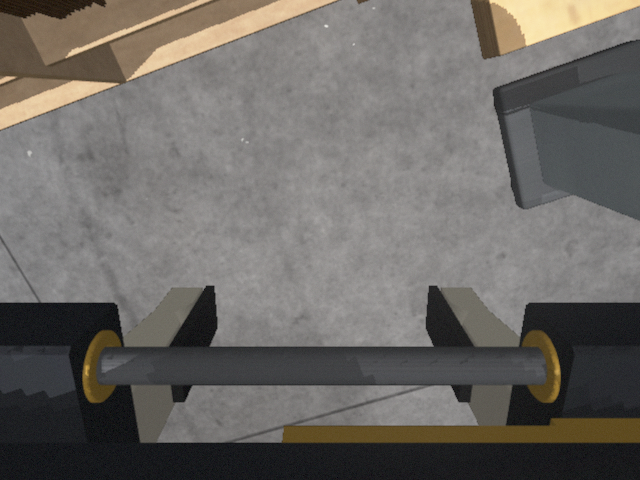

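```bash
cat > h.py <<'E'
from station import arm,cams
import cv2,numpy as np
from scipy.spatial.transform import Rotation as R
def ray(ci,uv,z):
    K,T=np.array(ci["K"]),np.array(ci["T"])
    uv=np.atleast_2d(np.asarray(uv,float))
    d=np.c_[(uv[:,0]-K[0,2])/K[0,0],-(uv[:,1]-K[1,2])/K[1,1],-np.ones(len(uv))]@T[:3,:3].T
    o=T[:3,3]; s=(z-o[2])/d[:,2]
    return o+d*s[:,None]
def proj(ci,p):
    K,T=np.array(ci["K"]),np.array(ci["T"])
    c=(np.atleast_2d(p)-T[:3,3])@T[:3,:3]
    return np.c_[K[0,0]*c[:,0]/-c[:,2]+K[0,2],K[1,1]*-c[:,1]/-c[:,2]+K[1,2]]
E
python3 - <<'E'
from h import *
t=cv2.imread('pics/top0.png'); s=cv2.imread('pics/scene0.png')
a=cv2.resize(t[180:310,200:440],None,fx=3.3,fy=3.3,interpolation=cv2.INTER_CUBIC); cv2.imwrite('pics/topc.png',a)
a=cv2.resize(s[200:330,240:440],None,fx=4,fy=4,interpolation=cv2.INTER_CUBIC); cv2.imwrite('pics/scenec.png',a)
ci=cams.camera_info('top')
for n,uv,z in [('chute',(252,219),.16),('tray',(380,218),.01),('green',(328,213),.04),('teal',(306,256),.04),('orange',(264,271),.04),('green2',(337,285),.04),('stamp',(299,286),.07),('tape',(429,190),.03),('roll',(460,246),.06),('tapebig',(315,160),.06)]:
    print(n,np.round(ray(ci,uv,z),3))
E
```

```text
chute [[0.574 0.216 0.16 ]]
tray [[ 0.592 -0.176  0.01 ]]
green [[ 0.606 -0.008  0.04 ]]
teal [[0.471 0.063 0.04 ]]
orange [[0.426 0.195 0.04 ]]
green2 [[ 0.379 -0.033  0.04 ]]
stamp [[0.377 0.085 0.07 ]]
tape [[ 0.677 -0.332  0.03 ]]
roll [[ 0.494 -0.415  0.06 ]]
tapebig [[0.773 0.031 0.06 ]]
```

View pics/topc.png

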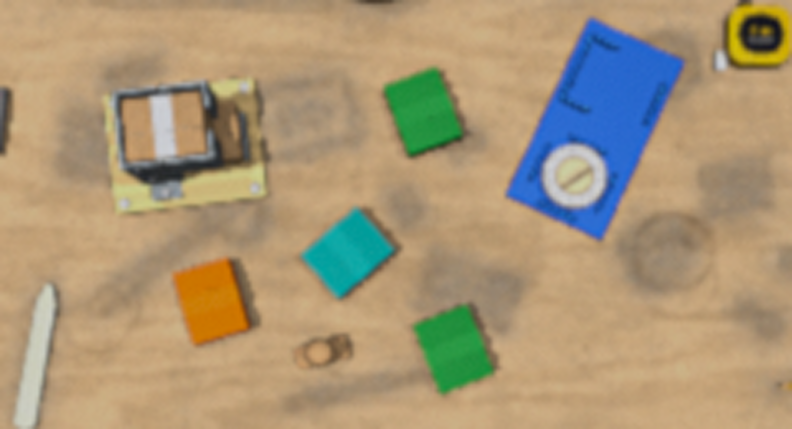

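View pics/scenec.png

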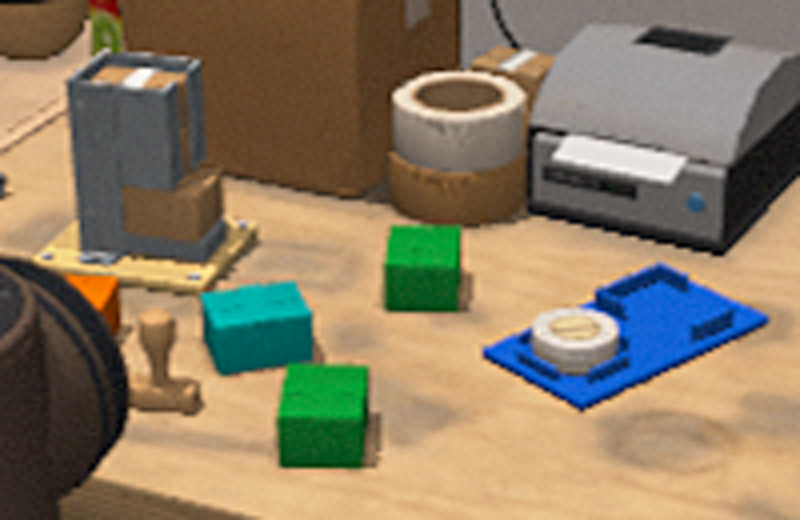

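Request:
step_arm(
  targets=[
    {"x": 0.01, "y": -0.02, "z": 0.03, "twist": -5},
    {"x": 0.03, "y": -0.05, "z": 0.05, "twist": -10},
    {"x": 0.05, "y": -0.08, "z": 0.07, "twist": -15},
    {"x": 0.07, "y": -0.11, "z": 0.09, "twist": -20},
    {"x": 0.09, "y": -0.14, "z": 0.11, "twist": -25},
    {"x": 0.11, "y": -0.17, "z": 0.13, "twist": -30},
    {"x": 0.13, "y": -0.2, "z": 0.15, "twist": -35},
    {"x": 0.15, "y": -0.23, "z": 0.17, "twist": -40},
  ],
)

```text
invalid input
```

```bash
cat >> h.py <<'E'
import json
def st():
    s=arm.observe(); 
    r=R.from_quat(s['ee_rot']); m=r.as_matrix()
    print('t',round(float(s['t']),2),'q',np.round(s['qpos'],3),'p',np.round(s['eef_pos'],4),'F',np.round(s['wrist_force'],1),'w',round(float(s['width']),3))
    print('toolx',np.round(m[:,0],3),'y',np.round(m[:,1],3),'z',np.round(m[:,2],3))
    open('log.jsonl','a').write(json.dumps([np.array(s[k]).tolist() for k in('qpos','eef_pos','ee_rot')])+'\n')
    return s
E
python3 -c "from h import *;st()"
```

```text
t 0.15 q [ 1.527  0.359  0.011 -0.    -1.224 -0.288] p [0.2198 0.6378 0.2258] F [ 0.4 -0.6  0. ] w 1.004
toolx [ 0.945 -0.326  0.   ] y [-0.326 -0.945  0.001] z [-0.    -0.001 -1.   ]
```

Request:
step_arm(
  targets=[
    {"x": 0.01, "y": -0.02, "z": 0.03, "twist": -5, "claw": 1},
    {"x": 0.03, "y": -0.05, "z": 0.05, "twist": -10, "claw": 1},
    {"x": 0.05, "y": -0.08, "z": 0.07, "twist": -15, "claw": 1},
    {"x": 0.07, "y": -0.11, "z": 0.09, "twist": -20, "claw": 1},
    {"x": 0.09, "y": -0.14, "z": 0.11, "twist": -25, "claw": 1},
    {"x": 0.11, "y": -0.17, "z": 0.13, "twist": -30, "claw": 1},
    {"x": 0.13, "y": -0.2, "z": 0.15, "twist": -35, "claw": 1},
    {"x": 0.15, "y": -0.23, "z": 0.17, "twist": -40, "claw": 1},
  ],
)

```text
t: 0.82
eef_pos: [0.3703, 0.406, 0.3968]
ee_rot: [0.869, -0.494, -0.0, 0.001]
wrist_force: [0.8, 1.9, -0.1]
width: 0.998
```

```bash
python3 -c "from h import *;st()"
```

```text
t 0.82 q [ 1.187e+00  8.700e-02  3.700e-02 -1.000e-03 -1.522e+00 -6.510e-01] p [0.3703 0.406  0.3968] F [ 0.8  1.9 -0.1] w 0.998
toolx [ 0.511 -0.859  0.   ] y [-0.859 -0.511  0.001] z [-0.001 -0.001 -1.   ]
```

Request:
step_arm(
  targets=[
    {"x": 0.02, "y": -0.03, "z": 0.0, "twist": -5, "claw": 1},
    {"x": 0.04, "y": -0.065, "z": 0.0, "twist": -10, "claw": 1},
    {"x": 0.06, "y": -0.1, "z": 0.0, "twist": -15, "claw": 1},
    {"x": 0.08, "y": -0.135, "z": 0.0, "twist": -20, "claw": 1},
    {"x": 0.1, "y": -0.17, "z": 0.0, "twist": -25, "claw": 1},
    {"x": 0.12, "y": -0.2, "z": 0.0, "twist": -29, "claw": 1},
    {"x": 0.14, "y": -0.235, "z": 0.0, "twist": -31, "claw": 1},
    {"x": 0.16, "y": -0.26, "z": 0.0, "twist": -31, "claw": 1},
  ],
)

```text
t: 1.48
eef_pos: [0.5306, 0.1434, 0.3972]
ee_rot: [-0.705, 0.71, 0.0, -0.0]
wrist_force: [-0.3, 1.2, 0.5]
width: 0.996
```

Run:
```python
from h import *
st(); ci=cams.camera_info('wrist'); im=cams.snapshot('wrist'); cv2.imwrite('pics/w1.png',im[:,:,::-1])
import pickle; pickle.dump(ci,open('w1.pkl','wb'))
print(np.round(ci['T'],4).tolist())
```

```text
t 1.48 q [ 6.200e-01  8.700e-02  3.800e-02 -1.000e-03 -1.522e+00 -6.270e-01] p [0.5306 0.1434 0.3972] F [-0.3  1.2  0.5] w 0.996
toolx [-0.007 -1.    -0.   ] y [-1.     0.007  0.001] z [-0.001  0.    -1.   ]
[[-1.0, -0.0072, -0.0015, 0.5299], [0.0073, -0.952, -0.306, 0.0585], [0.0008, -0.306, 0.952, 0.555], [0.0, 0.0, 0.0, 1.0]]
```

View pics/w1.png

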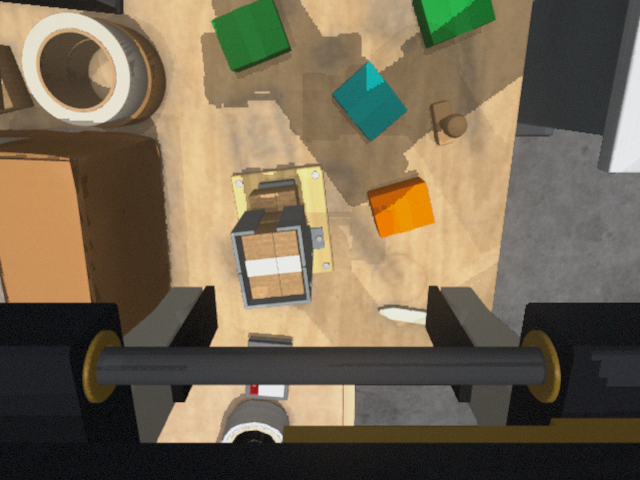

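Run:
```python
from h import *
im=cv2.imread('pics/w1.png')
cv2.imwrite('pics/w1c.png',cv2.resize(im[155:315,220:345],None,fx=3.75,fy=3.75,interpolation=cv2.INTER_CUBIC)[:600])
```

```text
(no output)
```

View pics/w1c.png

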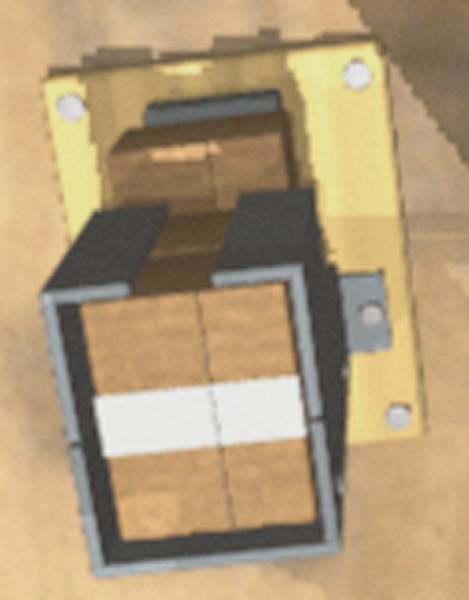

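Run:
```python
from h import *
import pickle; ci=pickle.load(open('w1.pkl','rb'))
f=lambda l:np.array([(220+a/3.75-.4,155+b/3.75-.4) for a,b in l])
rim=ray(ci,f([(42,293),(303,262),(340,548),(97,572)]),.16)[:,:2]
print(rim.round(4),[np.linalg.norm(rim[i]-rim[i-1]).round(4) for i in range(4)],rim.mean(0))
fr=rim[:2].mean(0);bk=rim[2:].mean(0);d=bk-fr;print('az',np.degrees(np.arctan2(d[1],d[0])))
e=rim[0]-rim[1]; print('az y',np.degrees(np.arctan2(e[1],e[0])))
e=rim[3]-rim[2]; print('az y',np.degrees(np.arctan2(e[1],e[0])))
foot=ray(ci,f([(43,77),(382,38),(428,435)]),.012)[:,:2]
print(foot.round(4),np.linalg.norm(foot[0]-foot[1]),np.linalg.norm(foot[2]-foot[1]))
e=foot[1]-foot[2];print('az foot',np.degrees(np.arctan2(*-e[::-1])), 'centre',(foot[0]+foot[2])/2)
bx=ray(ci,f([(112,157),(288,133)]),.07)[:,:2];print('box',bx.round(4),np.linalg.norm(bx[0]-bx[1]))
deck=ray(ci,f([(145,108),(278,93)]),.03)[:,:2];print('deck',deck.round(4),np.linalg.norm(deck[0]-deck[1]))
```

```text
[[0.6193 0.1855]
 [0.5507 0.1775]
 [0.5424 0.2602]
 [0.61   0.2671]] [np.float64(0.0821), np.float64(0.0691), np.float64(0.0831), np.float64(0.068)] [0.58060266 0.22257221]
az 96.16515401869745
az y 6.625462667101197
az y 5.799909098880245
[[0.6468 0.1548]
 [0.5297 0.1422]
 [0.5137 0.2895]] 0.1177771087718517 0.14819298690826208
az foot 96.2088425810275 centre [0.58021792 0.22216395]
box [[0.6145 0.1699]
 [0.5592 0.1626]] 0.05578045333019619
deck [[0.6094 0.1623]
 [0.5646 0.1576]] 0.0450429125007985
```

Request:
step_arm(
  targets=[
    {"x": 0, "y": -0.01, "z": 0.03, "twist": 7, "claw": 1},
    {"x": 0, "y": -0.02, "z": 0.06, "twist": 14, "claw": 1},
    {"x": 0, "y": -0.03, "z": 0.09, "twist": 21, "claw": 1},
    {"x": 0, "y": -0.04, "z": 0.12, "twist": 28, "claw": 1},
    {"x": 0, "y": -0.06, "z": 0.15, "twist": 35, "claw": 1},
    {"x": 0, "y": -0.08, "z": 0.18, "twist": 42, "claw": 1},
    {"x": 0, "y": -0.1, "z": 0.21, "twist": 49, "claw": 1},
    {"x": 0, "y": -0.12, "z": 0.24, "twist": 56, "claw": 1},
  ],
)

```text
t: 2.2
eef_pos: [0.5324, 0.0197, 0.638]
ee_rot: [0.956, -0.293, 0.001, 0.001]
wrist_force: [0.9, 1.3, 1.7]
width: 0.998
```

Request:
step_arm(
  targets=[
    {"x": 0.0, "y": -0.02, "z": 0.04, "twist": 7, "claw": 1},
    {"x": 0.0, "y": -0.02, "z": 0.08, "twist": 14, "claw": 1},
    {"x": 0.0, "y": -0.02, "z": 0.12, "twist": 21, "claw": 1},
    {"x": 0.0, "y": -0.02, "z": 0.16, "twist": 28, "claw": 1},
    {"x": 0.0, "y": -0.02, "z": 0.2, "twist": 34, "claw": 1},
    {"x": 0.0, "y": -0.02, "z": 0.24, "twist": 34, "claw": 1},
  ],
)

```text
t: 2.7
eef_pos: [0.5012, 0.0001, 0.7701]
ee_rot: [1.0, 0.003, 0.01, 0.005]
wrist_force: [-0.1, -0.3, 1.3]
width: 1.001
```

```bash
python3 -c "from h import *;st()"
```

```text
t 2.7 q [ 0.406  0.312  1.249  0.027 -2.493  1.193] p [5.012e-01 1.000e-04 7.701e-01] F [-0.1 -0.3  1.3] w 1.001
toolx [1.    0.006 0.02 ] y [ 0.006 -1.     0.009] z [ 0.02  -0.009 -1.   ]
```

Request:
step_arm(
  targets=[
    {"x": 0.04, "y": 0, "z": 0.1, "twist": 0, "claw": 1},
    {"x": 0.08, "y": 0, "z": 0.2, "twist": 0, "claw": 1},
    {"x": 0.12, "y": 0, "z": 0.3, "twist": 0, "claw": 1},
    {"x": 0.2, "y": 0, "z": 0.4, "twist": 0, "claw": 1},
  ],
)

```text
t: 3.03
eef_pos: [0.4957, -0.0006, 0.7788]
ee_rot: [1.0, 0.003, 0.022, 0.008]
wrist_force: [-0.1, 0.0, 0.0]
width: 1.002
```

```bash
python3 -c "from h import *;st()"
```

```text
t 3.03 q [ 0.422  0.3    1.251  0.052 -2.487  1.196] p [ 4.957e-01 -6.000e-04  7.788e-01] F [-0.1  0.   0. ] w 1.002
toolx [0.999 0.006 0.043] y [ 0.005 -1.     0.016] z [ 0.043 -0.015 -0.999]
```

Request:
step_arm(
  targets=[
    {"x": 0.0, "y": 0, "z": 0.3, "twist": 0, "claw": 1},
    {"x": 0.0, "y": 0, "z": 0.6, "twist": 0, "claw": 1},
  ],
)

```text
t: 3.2
eef_pos: [0.4682, -0.0005, 0.7967]
ee_rot: [0.999, 0.002, 0.031, 0.012]
wrist_force: [-0.5, -0.4, 0.5]
width: 1.0
```

```bash
python3 -c "from h import *;st()"; cat log.jsonl
```

```text
t 3.2 q [ 0.463  0.266  1.25   0.081 -2.508  1.179] p [ 4.682e-01 -5.000e-04  7.967e-01] F [-0.5 -0.4  0.5] w 1.0
toolx [0.998 0.005 0.061] y [ 0.003 -1.     0.023] z [ 0.062 -0.023 -0.998]
[[1.5270924330797455, 0.35924420866976026, 0.011282092029396706, -0.00023509631755783537, -1.2240650682625958, -0.28809156494463267], [0.21979369166382387, 0.6378444079306353, 0.2258328385318662], [0.9862637023502685, -0.16517723347064106, -3.4689323528217196e-05, 0.0006243124035181635]]
[[1.1874248362525934, 0.08718305086336037, 0.037325285395534244, -0.0007508469677306196, -1.5219706170483394, -0.6506260719862462], [0.3702529844272364, 0.4059877362696885, 0.3968260908465769], [0.869297185829806, -0.494289384696621, -0.0003028734271055929, 0.0005613842735873703]]
[[0.6198605081256214, 0.08718809902500618, 0.038050756513827416, -0.0007421296343884068, -1.5222811704788097, -0.6269899548031758], [0.530596995829443, 0.14339232801451418, 0.39716093964749816], [-0.7045687195611878, 0.7096356003442242, 0.0004159401412625046, -0.0002472525017650281]]
[[0.40615699545405376, 0.31211991786020243, 1.2492257732341494, 0.027093497945639932, -2.4932936691263254, 1.1926604005526973], [0.5012407446240444, 0.00012798889449339295, 0.7700501226309426], [0.9999355494449095, 0.0031520776348532504, 0.009844951700726221, 0.004694495596025285]]
[[0.4218995602578002, 0.30041380761813985, 1.250763322897622, 0.05216327370673656, -2.487126223937825, 1.1963103153138364], [0.4957369954098637, -0.0005880019213797189, 0.778824407108627], [0.9997312027566093, 0.002741810962297085, 0.021691174327740897, 0.007713472872442957]]
[[0.46257849902930526, 0.26578995377548, 1.2495643966907655, 0.08131707731926235, -2.508174098041869, 1.1791018542556877], [0.46816207730722187, -0.0004708178422290661, 0.7966700959156147], [0.9994577692022723, 0.0021053213686782844, 0.030744208147967748, 0.011598658047657967]]
```

```bash
cat > fk.py <<'E'
import numpy as np,json
from scipy.optimize import least_squares
from scipy.spatial.transform import Rotation as R
def Rx(a):return R.from_euler('x',a).as_matrix()
def Ry(a):return R.from_euler('y',a).as_matrix()
def Rz(a):return R.from_euler('z',a).as_matrix()
# p: a1,h1,L2,e,L3,lat,Lt
def fk(q,p):
    a1,h1,L2,e,L3,lat,Lt=p
    M=Rz(q[0]); t=M@[a1,-lat,h1]
    M=M@Ry(q[1]); t=t+M@[0,0,L2]
    M=M@Ry(-q[2]); t=t+M@[L3,0,e]
    M=M@Rx(S4*q[3]); M=M@Ry(-q[4])   # -q4>0 pitches down
    t=t+M@[Lt,0,0]
    M=M@Rx(S6*q[5])
    # tool z along local x ; tool x = ?
    return t,M@TT
S4=1;S6=-1
TT=np.eye(3)
def load():
    return [json.loads(l) for l in open('log.jsonl')]
if __name__=="__main__":
    D=load()
    for s4 in(1,-1):
      for s6 in (1,-1):
        S4,S6=s4,s6
        TT=np.eye(3)
        Rs=[(fk(np.array(q),[0]*7)[1].T@R.from_quat(r).as_matrix()) for q,p,r in D]
        print(s4,s6,[np.round(R.from_matrix(Rs[0].T@x).magnitude(),3) for x in Rs]); 
        print(np.round(Rs[0],3).tolist())
E
python3 fk.py
```

```text
1 1 [np.float64(0.0), np.float64(0.725), np.float64(0.678), np.float64(2.919), np.float64(2.886), np.float64(2.804)]
[[0.0, -0.0, 1.0], [-0.838, 0.545, 0.0], [-0.545, -0.838, 0.0]]
1 -1 [np.float64(0.0), np.float64(0.001), np.float64(0.001), np.float64(0.054), np.float64(0.104), np.float64(0.163)]
[[0.0, -0.0, 1.0], [-1.0, 0.0, 0.0], [-0.0, -1.0, -0.0]]
-1 1 [np.float64(0.0), np.float64(0.725), np.float64(0.678), np.float64(2.962), np.float64(2.969), np.float64(2.934)]
[[0.0, 0.0, 1.0], [-0.839, 0.545, 0.0], [-0.545, -0.839, 0.0]]
-1 -1 [np.float64(0.0), np.float64(0.0), np.float64(0.0), np.float64(0.0), np.float64(0.0), np.float64(0.0)]
[[0.0, 0.0, 1.0], [-1.0, 0.0, 0.0], [0.0, -1.0, 0.0]]
```

```bash
cat > fk.py <<'E'
import numpy as np,json
from scipy.optimize import least_squares
from scipy.spatial.transform import Rotation as R
def Rx(a):return R.from_euler('x',a).as_matrix()
def Ry(a):return R.from_euler('y',a).as_matrix()
def Rz(a):return R.from_euler('z',a).as_matrix()
TT=np.array([[0,0,1],[-1,0,0],[0,-1,0.]])
def fk(q,p):
    a1,h1,L2,e,L3,lat,Lt,w,u=p
    M=Rz(q[0]); t=M@[a1,-lat,h1]
    M=M@Ry(q[1]); t=t+M@[0,0,L2]
    M=M@Ry(-q[2]); t=t+M@[L3,0,e]
    M=M@Rx(-q[3]); t=t+M@[0,-w,0]; M=M@Ry(-q[4]); t=t+M@[Lt,0,u]
    M=M@Rx(-q[5])
    return t,M@TT
def load(): return [json.loads(l) for l in open('log.jsonl')]
def fit(mask,x0):
    D=load(); x0=np.array(x0,float); m=np.array(mask,bool)
    def f(v):
        p=x0.copy(); p[m]=v
        return np.concatenate([fk(q,p)[0]-np.array(t) for q,t,r in D]+[1e-4*(v-x0[m])])
    r=least_squares(f,x0[m]); p=x0.copy(); p[m]=r.x
    return p,np.abs(r.fun).max()
if __name__=="__main__":
    x0=[0.0,.4,.4,0.0,.4,.19,.3,0,0]
    for mask in ([1,1,1,1,1,1,1,0,0],[1,1,1,0,1,1,1,0,0],[1,1,1,1,1,0,1,1,0],[1,1,1,1,1,1,1,1,1],[0,1,1,0,1,1,1,1,0]):
        x=x0.copy()
        if not mask[5]: x[5]=0;x[7]=.19
        p,e=fit(mask,x); print(mask,np.round(p,4),e)
E
python3 fk.py
```

```text
[1, 1, 1, 1, 1, 1, 1, 0, 0] [-0.0078  0.1374  0.6007  0.0033  0.4711  0.1926  0.3181  0.      0.    ] 0.0029170560515039455
[1, 1, 1, 0, 1, 1, 1, 0, 0] [-0.0073  0.1054  0.5978  0.      0.4706  0.1932  0.2804  0.      0.    ] 0.004262735658571503
[1, 1, 1, 1, 1, 0, 1, 1, 0] [0.     0.1988 0.6016 0.     0.4636 0.     0.378  0.1918 0.    ] 2.0159992161861428e-05
[1, 1, 1, 1, 1, 1, 1, 1, 1] [-0.      0.1987  0.6016 -0.      0.4636  0.      0.378   0.1918  0.    ] 2.015999158871168e-05
[0, 1, 1, 0, 1, 1, 1, 1, 0] [0.     0.1988 0.6016 0.     0.4636 0.     0.378  0.1918 0.    ] 2.0159979309626876e-05
```

```bash
cat >> fk.py <<'E'
P=[0,.19876,.6016,0,.4636,0,.378,.1918,0]
P=fit([0,1,1,0,1,0,1,1,0],[0,.2,.6,0,.46,0,.378,.19,0])[0]
def jac(q):
    q=np.array(q,float); J=np.zeros((6,6)); t0,M0=fk(q,P)
    for i in range(6):
        d=q.copy(); d[i]+=1e-6; t,M=fk(d,P)
        J[:3,i]=(t-t0)/1e-6; J[3:,i]=R.from_matrix(M@M0.T).as_rotvec()/1e-6
    return J
E
python3 - <<'E'
import fk; from fk import *
print(fk.P)
D=load()
for a,b in((4,5),(3,4)):
    q0,p0,r0=map(np.array,D[a]); q,p,r=map(np.array,D[b])
    J=jac(q); J=J[:,[0,1,3,4,5]]
    dR=(R.from_quat(r0)*R.from_quat(r).inv()).as_rotvec(); 
    def f(v):
        X=p0+[v[1] if b==4 else 0,0,v[0]]; res=np.r_[X-p,v[2]*dR]; return J.T@res
    s=least_squares(f,[.1,0.0,.1]); print(s.x,s.fun.round(4), 'dR',dR.round(4),'dp',(p-p0).round(4), 'noconstraint', (J.T@np.r_[0,0,.1,0,0,0]).round(3))
E
```

```text
Traceback (most recent call last):
AttributeError: 'function' object has no attribute 'P'
```

Run:
```python
from fk import *
print(P)
D=load()
for a,b in((4,5),(3,4)):
    q0,p0,r0=map(np.array,D[a]); q,p,r=map(np.array,D[b])
    J=jac(q); J=J[:,[0,1,3,4,5]]
    dR=(R.from_quat(r0)*R.from_quat(r).inv()).as_rotvec(); 
    def f(v):
        X=p0+[v[1] if b==4 else 0,0,v[0]]; res=np.r_[X-p,v[2]*dR]; return J.T@res
    s=least_squares(f,[.1,0.0,.1]); print(s.x,s.fun.round(4), 'dR',dR.round(4),'dp',(p-p0).round(4), 'noconstraint', (J.T@np.r_[0,0,.1,0,0,0]).round(3))
```

```text
[0.       0.1988   0.6016   0.       0.4636   0.       0.378041 0.1918
 0.      ]
[ 0.07568765 -0.53243004  0.70901838] [ 0.0009 -0.0004 -0.0017  0.0009  0.0009] dR [0.0077 0.0181 0.0013] dp [-0.0276  0.0001  0.0178] noconstraint [ 0.    -0.042  0.012  0.002  0.   ]
[-0.01431871 -0.01748546 -0.22346378] [ 0.0002 -0.     -0.0001  0.     -0.0002] dR [0.006  0.0237 0.0008] dp [-0.0055 -0.0007  0.0088] noconstraint [ 0.    -0.045  0.012  0.001  0.   ]
```

```bash
cat >> fk.py <<'E'
LO=np.array([-3.07,-1.43,-1.02,-3.03,-3.05,-3.03]);HI=np.array([3.07,2.12,1.25,1.67,0,3.03])
def best(q0,X,M,w2=.71,bnd=1e-3):
    def f(q):
        t,m=fk(q,P); return np.r_[t-X,np.sqrt(w2)*R.from_matrix(m@M.T).as_rotvec()]
    r=least_squares(f,np.clip(q0,LO+bnd,HI-bnd),bounds=(LO,HI)); return r.x,np.linalg.norm(r.fun)
def toolR(az,th,sx):
    # lean az (rad) by th from down; tool x = sx*lean side
    u=np.array([np.cos(az),np.sin(az),0]);z=np.sin(th)*u+np.cos(th)*np.array([0,0,-1])
    x=sx*(np.cos(th)*u+np.sin(th)*np.array([0,0,1])); y=np.cross(z,x)
    return np.c_[x,y,z]
E
python3 - <<'E'
from fk import *
O=np.array([.5805,.2225]);az=np.radians(96.2);u=np.array([np.cos(az),np.sin(az)])
rng=np.random.default_rng(0)
for sx in(1,-1):
  for th in (35,42,50):
    for nm,X,a in (('chute',np.r_[O-.035*u,.038],az),('out',np.r_[O-.15*u,.12],az),('tray',np.array([.66,-.25,.03]),np.radians(65)),('tray',np.array([.66,-.25,.2]),np.radians(65))):
      S=set()
      for k in range(25):
        q,e=best(rng.uniform(LO,HI),X,toolR(a,np.radians(th),sx))
        if e<1e-5: S.add(tuple(q.round(2)))
      print(sx,th,nm,S)
E
```

```text
1 35 chute {(np.float64(0.19), np.float64(0.51), np.float64(-0.12), np.float64(-0.73), np.float64(-1.02), np.float64(-2.8))}
1 35 out {(np.float64(0.02), np.float64(0.44), np.float64(-0.03), np.float64(-0.65), np.float64(-1.24), np.float64(-2.79))}
1 35 tray {(np.float64(-0.46), np.float64(0.65), np.float64(0.13), np.float64(-0.68), np.float64(-1.16), np.float64(-2.8))}
1 35 tray {(np.float64(-0.45), np.float64(0.49), np.float64(0.25), np.float64(-0.62), np.float64(-1.38), np.float64(-2.99))}
1 42 chute {(np.float64(0.11), np.float64(0.55), np.float64(-0.09), np.float64(-0.84), np.float64(-1.11), np.float64(-2.68))}
1 42 out {(np.float64(-0.06), np.float64(0.49), np.float64(0.01), np.float64(-0.75), np.float64(-1.33), np.float64(-2.7))}
1 42 tray {(np.float64(-0.53), np.float64(0.7), np.float64(0.17), np.float64(-0.78), np.float64(-1.24), np.float64(-2.71))}
1 42 tray {(np.float64(-0.52), np.float64(0.52), np.float64(0.27), np.float64(-0.74), np.float64(-1.44), np.float64(-2.91))}
1 50 chute {(np.float64(0.02), np.float64(0.61), np.float64(-0.05), np.float64(-0.95), np.float64(-1.22)
[... 1189 characters left out ...]
7), np.float64(0.17), np.float64(-0.78), np.float64(-1.24), np.float64(0.43))}
-1 42 tray {(np.float64(-0.52), np.float64(0.52), np.float64(0.27), np.float64(-0.74), np.float64(-1.44), np.float64(0.23))}
-1 50 chute {(np.float64(0.02), np.float64(0.61), np.float64(-0.05), np.float64(-0.95), np.float64(-1.22), np.float64(0.59))}
-1 50 out {(np.float64(-0.14), np.float64(0.55), np.float64(0.05), np.float64(-0.85), np.float64(-1.42), np.float64(0.54))}
-1 50 tray {(np.float64(-0.6), np.float64(0.75), np.float64(0.21), np.float64(-0.89), np.float64(-1.35), np.float64(0.52))}
-1 50 tray {(np.float64(-0.59), np.float64(0.57), np.float64(0.3), np.float64(-0.86), np.float64(-1.52), np.float64(0.3))}
```

```bash
cat > sim.py <<'E'
from fk import *
def lean(M):
    z=M[:,2]; return np.degrees(np.arccos(-z[2])), np.degrees(np.arctan2(z[1],z[0])), np.degrees(np.arctan2(M[1,0],M[0,0])), M[2,1]
def call(q,d,N,tw=0):
    p,M=fk(q,P); d=np.array(d)/np.linalg.norm(d)
    X=p+d*.0417*N; T=Rz(np.radians(tw))@M
    return best(q,X,T)[0]
E
python3 - <<'E'
from sim import *
q0=np.array(load()[-1][0])
down=lambda azx: np.c_[[np.cos(azx),np.sin(azx),0],[np.sin(azx),-np.cos(azx),0],[0,0,-1.]]
qs,e=best(np.array([.6,.1,0,0,-1.5,1.]),np.array([.45,0,.35]),down(0)); print(qs.round(2),e)
for z in (.25,.35,.45,.6):
  for azx in (0,):
    for dd in ([-1,0,-.3],[-1,0,0],[-1,0,.3],[-1,0,-.6],[-1,-.5,0],[-1,.5,0],[0,0,-1]):
      qs,e=best(np.array([.6,.1,0,0,-1.5,1.]),np.array([.42,0,z]),down(np.radians(azx)))
      q=qs
      out=[]
      for k in range(5):
        q=call(q,dd,8); t,M=fk(q,P); out.append((round(lean(M)[0]),round(lean(M)[1]),round(lean(M)[2])))
      print(z,dd,out,t.round(2),q.round(2))
E
```

```text
[ 0.44 -0.09 -0.24  0.   -1.42  1.13] 1.308938882957792e-12
0.25 [-1, 0, -0.3] [(2, 180, 0), (0, 38, 0), (6, 176, 0), (12, 175, 0), (18, 174, 0)] [-0.38 -0.    0.15] [-0.73 -1.43 -1.02  0.24 -2.23  2.42]
0.25 [-1, 0, 0] [(3, -180, 0), (1, 174, 0), (2, 175, 0), (5, -111, 0), (5, -88, -2)] [-0.78 -0.02  0.37] [-0.05 -1.43  0.14  1.44 -3.05  3.03]
0.25 [-1, 0, 0.3] [(2, -180, 0), (1, 165, 0), (1, 165, 0), (5, -103, -1), (5, -101, -2)] [-0.74 -0.03  0.53] [-0.04 -1.15  0.39  1.45 -3.05  3.03]
0.25 [-1, 0, -0.6] [(2, 179, 0), (2, 179, 0), (2, 179, 0), (5, 163, 0), (14, 166, 0)] [-0.81  0.   -0.65] [ 2.9   1.61  0.29 -3.03 -0.    1.7 ]
0.25 [-1, -0.5, 0] [(0, 128, 0), (0, -121, 0), (1, -58, 0), (5, -44, 0), (7, -33, 0)] [-0.66 -0.45  0.36] [ 0.56 -1.43  0.21  1.67 -3.02  2.68]sim.py:3: RuntimeWarning: invalid value encountered in arccos
  z=M[:,2]; return np.degrees(np.arccos(-z[2])), np.degrees(np.arctan2(z[1],z[0])), np.degrees(np.arctan2(M[1,0],M[0,0])), M[2,1]
Traceback (most recent call last):
ValueError: cannot convert float NaN to integer
```

```bash
python3 - <<'E' 2>/dev/null
from sim import *
down=lambda azx: np.c_[[np.cos(azx),np.sin(azx),0],[np.sin(azx),-np.cos(azx),0],[0,0,-1.]]
B=np.radians(45)
for r,z in ((.6,.7),(.45,.8),(.3,.88),(.75,.55)):
  qs,e=best(np.array([1.2,.3,1.2,0,-2.4,-.9]),np.array([r*np.cos(B),r*np.sin(B),z]),down(np.radians(-135)))
  print(r,z,qs.round(2),round(e,4))
  for el in (10,30,50,70):
    for da in (0,25,-25):
      d=[np.cos(np.radians(el))*np.cos(B+np.radians(da)),np.cos(np.radians(el))*np.sin(B+np.radians(da)),np.sin(np.radians(el))]
      q=qs; out=[]
      for k in range(5):
        q=call(q,d,8); t,M=fk(q,P); L=lean(M); out.append((round(L[0]),round(L[1]),round(L[2]),round(L[3],2)))
      print('  el',el,da,out,t.round(2),q.round(2))
E
```

```text
0.6 0.7 [ 1.11  0.41  1.2   0.   -2.36 -1.9 ] 0.0
  el 10 0 [(5, 37, -135, np.float64(-0.01)), (12, 38, -135, np.float64(-0.03)), (20, 38, -135, np.float64(-0.04)), (28, 39, -134, np.float64(-0.05)), (36, 39, -133, np.float64(-0.06))] [0.86 0.86 0.32] [ 1.    1.06  1.25  0.2  -1.16 -1.81]
  el 10 25 [(5, 46, -135, np.float64(0.0)), (12, 49, -135, np.float64(0.01)), (19, 52, -135, np.float64(0.04)), (27, 54, -136, np.float64(0.07)), (35, 55, -137, np.float64(0.1))] [0.51 1.09 0.32] [ 1.36  1.05  1.25  0.24 -1.2  -2.16]
  el 10 -25 [(5, 28, -135, np.float64(-0.03)), (12, 26, -135, np.float64(-0.06)), (19, 25, -134, np.float64(-0.11)), (27, 24, -133, np.float64(-0.16)), (35, 23, -131, np.float64(-0.22))] [1.09 0.51 0.32] [ 0.64  1.04  1.25  0.15 -1.19 -1.45]
  el 30 0 [(6, 36, -135, np.float64(-0.02)), (14, 37, -135, np.float64(-0.03)), (21, 37, -134, np.float64(-0.05)), (30, 38, -134, np.float64(-0.06)), (38, 38, -133, np.float64(-0.08))] [0.76 0.75 0.58] [ 1.04  0.78  1.25  0.23 -1.41 -1.79]
  el 30 25 [(6, 44, -135, np.float64(-0.0)), (13, 47, -135, np.float64(0.01)), (21, 50, -135, 
[... 9911 characters left out ...]
35, np.float64(-0.02)), (12, 35, -135, np.float64(-0.04)), (19, 35, -134, np.float64(-0.06)), (27, 35, -134, np.float64(-0.08)), (34, 35, -133, np.float64(-0.1))] [0.44 0.44 0.89] [ 1.32  0.29  1.25  0.42 -2.02 -1.82]
  el 70 25 [(6, 39, -135, np.float64(-0.01)), (12, 40, -135, np.float64(-0.02)), (19, 41, -135, np.float64(-0.02)), (26, 42, -135, np.float64(-0.02)), (34, 43, -134, np.float64(-0.02))] [0.32 0.51 0.89] [ 1.58  0.29  1.25  0.48 -2.05 -2.03]
  el 70 -25 [(6, 32, -135, np.float64(-0.02)), (12, 30, -135, np.float64(-0.05)), (19, 29, -134, np.float64(-0.09)), (26, 27, -133, np.float64(-0.13)), (34, 26, -132, np.float64(-0.17))] [0.51 0.32 0.89] [ 1.08  0.26  1.25  0.37 -2.03 -1.62]
```

Request:
step_arm(
  targets=[
    {"x": 0.01, "y": 0.02, "z": -0.02, "twist": -7.1, "claw": 1},
    {"x": 0.02, "y": 0.04, "z": -0.04, "twist": -14.2, "claw": 1},
    {"x": 0.03, "y": 0.06, "z": -0.06, "twist": -21.3, "claw": 1},
    {"x": 0.04, "y": 0.08, "z": -0.08, "twist": -28.4, "claw": 1},
    {"x": 0.05, "y": 0.1, "z": -0.1, "twist": -35.5, "claw": 1},
    {"x": 0.05, "y": 0.12, "z": -0.11, "twist": -42.6, "claw": 1},
    {"x": 0.05, "y": 0.14, "z": -0.12, "twist": -49.7, "claw": 1},
    {"x": 0.05, "y": 0.16, "z": -0.12, "twist": -56.8, "claw": 1},
  ],
)

```text
t: 3.87
eef_pos: [0.5172, 0.1603, 0.6758]
ee_rot: [0.879, -0.476, 0.021, 0.025]
wrist_force: [0.3, -0.5, -0.4]
width: 0.997
```

Request:
step_arm(
  targets=[
    {"x": 0, "y": 0.02, "z": 0, "twist": -7.1, "claw": 1},
    {"x": 0, "y": 0.04, "z": 0, "twist": -14.2, "claw": 1},
    {"x": 0, "y": 0.06, "z": 0, "twist": -21.3, "claw": 1},
    {"x": 0, "y": 0.08, "z": 0, "twist": -28.4, "claw": 1},
    {"x": 0, "y": 0.1, "z": 0, "twist": -35.5, "claw": 1},
    {"x": 0, "y": 0.12, "z": 0, "twist": -42.6, "claw": 1},
    {"x": 0, "y": 0.14, "z": 0, "twist": -49.7, "claw": 1},
    {"x": 0, "y": 0.15, "z": 0, "twist": -56.8, "claw": 1},
  ],
)

```text
t: 4.53
eef_pos: [0.5167, 0.3124, 0.6752]
ee_rot: [-0.544, 0.838, -0.006, -0.033]
wrist_force: [0.7, -0.6, -1.7]
width: 1.002
```

Run:
```python
from h import *
st()
```

```text
t 4.53 q [ 0.863  0.431  1.158 -0.01  -2.366 -1.289] p [0.5167 0.3124 0.6752] F [ 0.7 -0.6 -1.7] w 1.002
toolx [-0.406 -0.912  0.062] y [-0.913  0.408  0.026] z [-0.049 -0.047 -0.998]
```

```bash
cat > try.py <<'E'
from sim import *
import sys
def run(cmds,q):
    for az,el,N,tw in cmds:
        a,e=np.radians(az),np.radians(el)
        q=call(q,[np.cos(e)*np.cos(a),np.cos(e)*np.sin(a),np.sin(e)],N,tw); t,M=fk(q,P); L=lean(M)
        print(np.round(L,2),'y tilt deg',round(np.degrees(np.arcsin(M[2,1])),1),t.round(3),q.round(2))
    return q
E
python3 - <<'E'
from try_ import *
E
mv() { :; }; mv=1; cp try.py tr.py
python3 - <<'E'
from tr import *
q=np.array(load()[-1][0])
for tw in (-20,-36):
  for az in (30,45,60):
    print('tw',tw,'az',az); run([(az,45,8,tw)]+[(az,45,8,0)]*5,q)
E
```

```text
tw -20 az 30
[ 2.3000e+00  1.5060e+01 -1.3399e+02 -2.0000e-02] y tilt deg -1.2 [0.567 0.338 0.675] [ 0.85  0.49  1.25  0.03 -2.3  -1.59]
[ 9.2500e+00  1.9770e+01 -1.3369e+02 -7.0000e-02] y tilt deg -4.1 [0.614 0.363 0.675] [ 0.85  0.51  1.25  0.09 -2.17 -1.56]
[ 1.6790e+01  2.0760e+01 -1.3299e+02 -1.2000e-01] y tilt deg -7.1 [0.663 0.389 0.683] [ 0.85  0.53  1.25  0.15 -2.03 -1.53]
[  24.79   21.32 -131.76   -0.18] y tilt deg -10.1 [0.714 0.416 0.697] [ 0.85  0.55  1.25  0.2  -1.88 -1.52]
[  33.13   21.71 -129.84   -0.23] y tilt deg -13.0 [0.765 0.444 0.718] [ 0.85  0.57  1.25  0.25 -1.72 -1.51]
[  41.66   22.02 -127.     -0.27] y tilt deg -15.8 [0.815 0.471 0.743] [ 0.84  0.59  1.25  0.3  -1.56 -1.51]
tw -20 az 45
[ 2.2100e+00  2.6880e+01 -1.3401e+02 -1.0000e-02] y tilt deg -0.7 [0.538 0.378 0.676] [ 0.92  0.49  1.25  0.02 -2.3  -1.67]
[ 9.1100e+00  2.8080e+01 -1.3381e+02 -5.0000e-02] y tilt deg -2.8 [0.562 0.434 0.677] [ 0.97  0.51  1.25  0.09 -2.17 -1.68]
[ 1.6600e+01  2.9370e+01 -1.3331e+02 -8.0000e-02] y tilt deg -4.7 [0.591 0.486 0.685] [ 1.01  0.53  1.25  0.15 -2.03 -1.69]
[ 2
[... 2727 characters left out ...]
00  4.3770e+01 -1.5034e+02  4.0000e-02] y tilt deg 2.2 [0.495 0.495 0.685] [ 1.09  0.49  1.25  0.06 -2.18 -2.1 ]
[ 1.6560e+01  4.2340e+01 -1.5072e+02  6.0000e-02] y tilt deg 3.5 [0.497 0.568 0.693] [ 1.17  0.51  1.25  0.13 -2.04 -2.14]
[ 2.445e+01  4.273e+01 -1.514e+02  9.000e-02] y tilt deg 5.3 [0.507 0.635 0.706] [ 1.22  0.53  1.25  0.2  -1.9  -2.17]
[ 3.2710e+01  4.3500e+01 -1.5252e+02  1.3000e-01] y tilt deg 7.3 [0.522 0.698 0.725] [ 1.26  0.56  1.25  0.27 -1.74 -2.19]
[  41.19   44.33 -154.32    0.16] y tilt deg 9.3 [0.54  0.756 0.749] [ 1.28  0.59  1.25  0.33 -1.58 -2.21]Traceback (most recent call last):
  File "<stdin>", line 1, in <module>
ModuleNotFoundError: No module named 'try_'
```

Request:
step_arm(
  targets=[
    {"x": 0.023, "y": 0.018, "z": 0.03, "twist": -7.1, "claw": 1},
    {"x": 0.046, "y": 0.036, "z": 0.06, "twist": -14.2, "claw": 1},
    {"x": 0.069, "y": 0.054, "z": 0.09, "twist": -21.3, "claw": 1},
    {"x": 0.092, "y": 0.072, "z": 0.12, "twist": -28.4, "claw": 1},
    {"x": 0.115, "y": 0.09, "z": 0.15, "twist": -35.5, "claw": 1},
    {"x": 0.138, "y": 0.108, "z": 0.18, "twist": -36, "claw": 1},
    {"x": 0.161, "y": 0.126, "z": 0.21, "twist": -36, "claw": 1},
    {"x": 0.184, "y": 0.144, "z": 0.24, "twist": -36, "claw": 1},
  ],
)

```text
t: 5.2
eef_pos: [0.5337, 0.3401, 0.6708]
ee_rot: [-0.26, 0.965, 0.006, -0.02]
wrist_force: [0.8, 0.5, 0.3]
width: 1.002
```

Request:
step_arm(
  targets=[
    {"x": 0.023, "y": 0.018, "z": 0.03, "twist": 0, "claw": 1},
    {"x": 0.046, "y": 0.036, "z": 0.06, "twist": 0, "claw": 1},
    {"x": 0.069, "y": 0.054, "z": 0.09, "twist": 0, "claw": 1},
    {"x": 0.092, "y": 0.072, "z": 0.12, "twist": 0, "claw": 1},
    {"x": 0.115, "y": 0.09, "z": 0.15, "twist": 0, "claw": 1},
    {"x": 0.138, "y": 0.108, "z": 0.18, "twist": 0, "claw": 1},
    {"x": 0.161, "y": 0.126, "z": 0.21, "twist": 0, "claw": 1},
    {"x": 0.184, "y": 0.144, "z": 0.24, "twist": 0, "claw": 1},
  ],
)

```text
t: 5.87
eef_pos: [0.5462, 0.3626, 0.6618]
ee_rot: [-0.26, 0.966, 0.008, -0.007]
wrist_force: [-0.6, 0.1, -0.4]
width: 0.998
```

Run:
```python
from h import *
s=st()
from tr import *
run([(38,45,8,0)]*4,np.array(s['qpos']))
```

```text
t 5.87 q [ 0.87   0.499  1.251 -0.028 -2.325 -1.934] p [0.5462 0.3626 0.6618] F [-0.6  0.1 -0.4] w 0.998
toolx [-0.865 -0.502  0.009] y [-0.502  0.865  0.019] z [-0.017  0.012 -1.   ]
[ 6.2700e+00  3.5630e+01 -1.4993e+02  1.0000e-02] y tilt deg 0.6 [0.578 0.403 0.663] [ 0.9   0.51  1.25  0.04 -2.2  -1.92]
[ 1.3610e+01  3.1350e+01 -1.4999e+02  1.0000e-02] y tilt deg 0.3 [0.614 0.442 0.67 ] [ 0.92  0.53  1.25  0.1  -2.07 -1.91]
[  21.47   30.42 -150.03    0.  ] y tilt deg 0.2 [0.653 0.481 0.684] [ 0.94  0.55  1.25  0.16 -1.92 -1.91]
[  29.71   30.19 -150.05    0.  ] y tilt deg 0.1 [0.695 0.519 0.703] [ 0.95  0.56  1.25  0.21 -1.77 -1.91]
```

Request:
step_arm(
  targets=[
    {"x": 0.167, "y": 0.13, "z": 0.212, "twist": 0, "claw": 1},
  ],
)

```text
t: 5.95
eef_pos: [0.5518, 0.3688, 0.6629]
ee_rot: [-0.26, 0.966, 0.009, 0.005]
wrist_force: [-0.2, 0.3, 0.5]
width: 1.001
```

Run:
```python
from h import *
s=st()
```

```text
t 5.95 q [ 0.876  0.5    1.25  -0.013 -2.302 -1.93 ] p [0.5518 0.3688 0.6629] F [-0.2  0.3  0.5] w 1.001
toolx [-0.865 -0.502 -0.014] y [-0.502  0.865  0.016] z [ 0.004  0.021 -1.   ]
```

Request:
step_arm(
  targets=[
    {"x": 0.167, "y": 0.13, "z": 0.212, "twist": 0, "claw": 1},
    {"x": 0.167, "y": 0.13, "z": 0.212, "twist": 0, "claw": 1},
  ],
)

```text
t: 6.12
eef_pos: [0.5598, 0.3794, 0.6638]
ee_rot: [-0.26, 0.965, 0.012, 0.021]
wrist_force: [-0.1, 0.6, 0.5]
width: 0.992
```

Run:
```python
from h import *
s=st()
```

```text
t 6.12 q [ 0.886  0.504  1.251  0.005 -2.27  -1.927] p [0.5598 0.3794 0.6638] F [-0.1  0.6  0.5] w 0.992
toolx [-0.864 -0.501 -0.046] y [-0.502  0.865  0.013] z [ 0.033  0.034 -0.999]
```

Request:
step_arm(
  targets=[
    {"x": 0.167, "y": 0.13, "z": 0.212, "twist": 0, "claw": 1},
  ],
)

```text
t: 6.2
eef_pos: [0.5659, 0.3863, 0.6648]
ee_rot: [-0.26, 0.965, 0.014, 0.032]
wrist_force: [0.5, -0.1, -0.8]
width: 0.999
```

Request:
step_arm(
  targets=[
    {"x": 0.167, "y": 0.13, "z": 0.212, "twist": 0, "claw": 1},
  ],
)

```text
t: 6.28
eef_pos: [0.572, 0.3927, 0.6675]
ee_rot: [-0.259, 0.965, 0.016, 0.046]
wrist_force: [-0.3, -0.0, -0.2]
width: 1.001
```

Request:
step_arm(
  targets=[
    {"x": 0.167, "y": 0.13, "z": 0.212, "twist": 0, "claw": 1},
  ],
)

```text
t: 6.37
eef_pos: [0.5783, 0.3993, 0.6702]
ee_rot: [-0.259, 0.964, 0.019, 0.059]
wrist_force: [-1.0, 1.2, -0.4]
width: 1.001
```

Request:
step_arm(
  targets=[
    {"x": 0.167, "y": 0.13, "z": 0.212, "twist": 0, "claw": 1},
  ],
)

```text
t: 6.45
eef_pos: [0.5848, 0.406, 0.6732]
ee_rot: [-0.259, 0.963, 0.021, 0.073]
wrist_force: [-0.5, -0.3, 0.4]
width: 1.002
```

Request:
step_arm(
  targets=[
    {"x": 0.167, "y": 0.13, "z": 0.212, "twist": 0, "claw": 1},
  ],
)

```text
t: 6.53
eef_pos: [0.5915, 0.4127, 0.6764]
ee_rot: [-0.259, 0.962, 0.024, 0.087]
wrist_force: [-0.8, -0.6, 0.2]
width: 0.998
```

Request:
step_arm(
  targets=[
    {"x": 0.167, "y": 0.13, "z": 0.212, "twist": 0, "claw": 1},
  ],
)

```text
t: 6.62
eef_pos: [0.5985, 0.4196, 0.6799]
ee_rot: [-0.258, 0.96, 0.027, 0.101]
wrist_force: [0.4, -1.1, -0.9]
width: 1.005
```

Run:
```python
from h import *
s=st()
```

```text
t 6.62 q [ 0.919  0.51   1.251  0.094 -2.115 -1.908] p [0.5985 0.4196 0.6799] F [ 0.4 -1.1 -0.9] w 1.005
toolx [-0.846 -0.491 -0.208] y [-0.502  0.865 -0.001] z [ 0.18   0.104 -0.978]
```

Request:
step_arm(
  targets=[
    {"x": 0.15, "y": 0.15, "z": 0.21, "twist": 0, "claw": 1},
  ],
)

```text
t: 6.7
eef_pos: [0.6037, 0.4289, 0.6837]
ee_rot: [-0.258, 0.959, 0.03, 0.115]
wrist_force: [0.9, -0.4, -0.2]
width: 0.996
```

Request:
step_arm(
  targets=[
    {"x": 0.15, "y": 0.15, "z": 0.21, "twist": 0, "claw": 1},
  ],
)

```text
t: 6.78
eef_pos: [0.6089, 0.4389, 0.6875]
ee_rot: [-0.257, 0.957, 0.033, 0.129]
wrist_force: [0.3, 0.5, -0.1]
width: 1.0
```

Request:
step_arm(
  targets=[
    {"x": 0.15, "y": 0.15, "z": 0.21, "twist": 0, "claw": 1},
  ],
)

```text
t: 6.87
eef_pos: [0.6142, 0.4487, 0.6915]
ee_rot: [-0.257, 0.955, 0.036, 0.144]
wrist_force: [-0.2, -0.1, -0.4]
width: 1.001
```

Request:
step_arm(
  targets=[
    {"x": 0.15, "y": 0.15, "z": 0.21, "twist": 0, "claw": 1},
  ],
)

```text
t: 6.95
eef_pos: [0.6199, 0.4585, 0.6958]
ee_rot: [-0.256, 0.953, 0.039, 0.158]
wrist_force: [-0.7, 0.7, 0.1]
width: 1.003
```

Request:
step_arm(
  targets=[
    {"x": 0.15, "y": 0.15, "z": 0.21, "twist": 0, "claw": 1},
  ],
)

```text
t: 7.03
eef_pos: [0.6258, 0.4682, 0.7002]
ee_rot: [-0.255, 0.95, 0.043, 0.173]
wrist_force: [-0.2, 0.0, -0.6]
width: 0.994
```

Request:
step_arm(
  targets=[
    {"x": 0.15, "y": 0.15, "z": 0.21, "twist": 0, "claw": 1},
  ],
)

```text
t: 7.12
eef_pos: [0.6318, 0.4779, 0.7049]
ee_rot: [-0.255, 0.948, 0.046, 0.187]
wrist_force: [0.8, 0.1, -0.1]
width: 1.0
```

Request:
step_arm(
  targets=[
    {"x": 0.15, "y": 0.15, "z": 0.21, "twist": 0, "claw": 1},
  ],
)

```text
t: 7.2
eef_pos: [0.638, 0.4875, 0.7098]
ee_rot: [-0.254, 0.945, 0.05, 0.202]
wrist_force: [-0.4, 0.6, 0.4]
width: 1.004
```

Request:
step_arm(
  targets=[
    {"x": 0.15, "y": 0.15, "z": 0.21, "twist": 0, "claw": 1},
  ],
)

```text
t: 7.28
eef_pos: [0.6444, 0.4971, 0.7149]
ee_rot: [-0.254, 0.941, 0.054, 0.217]
wrist_force: [-0.4, -0.4, -0.2]
width: 1.002
```

Run:
```python
from h import *
s=st()
```

```text
t 7.28 q [ 0.987  0.528  1.251  0.213 -1.882 -1.923] p [0.6444 0.4971 0.7149] F [-0.4 -0.4 -0.2] w 1.002
toolx [-0.778 -0.454 -0.435] y [-0.501  0.866 -0.009] z [ 0.38   0.211 -0.9  ]
```

Request:
step_arm(
  targets=[
    {"x": 0.12, "y": 0.17, "z": 0.21, "twist": 0, "claw": 1},
  ],
)

```text
t: 7.37
eef_pos: [0.6477, 0.5093, 0.7207]
ee_rot: [-0.253, 0.938, 0.058, 0.231]
wrist_force: [0.2, -0.1, 0.7]
width: 1.001
```

Request:
step_arm(
  targets=[
    {"x": 0.12, "y": 0.17, "z": 0.21, "twist": 0, "claw": 1},
  ],
)

```text
t: 7.45
eef_pos: [0.6504, 0.5221, 0.7267]
ee_rot: [-0.252, 0.934, 0.062, 0.246]
wrist_force: [-0.8, -0.6, 0.1]
width: 1.001
```

Request:
step_arm(
  targets=[
    {"x": 0.12, "y": 0.17, "z": 0.21, "twist": 0, "claw": 1},
  ],
)

```text
t: 7.53
eef_pos: [0.6535, 0.5347, 0.7328]
ee_rot: [-0.251, 0.93, 0.066, 0.26]
wrist_force: [-0.3, -0.3, 0.4]
width: 0.998
```

Request:
step_arm(
  targets=[
    {"x": 0.12, "y": 0.17, "z": 0.21, "twist": 0, "claw": 1},
  ],
)

```text
t: 7.62
eef_pos: [0.6569, 0.5471, 0.7392]
ee_rot: [-0.25, 0.926, 0.07, 0.274]
wrist_force: [-0.0, -0.4, 0.2]
width: 0.999
```

Request:
step_arm(
  targets=[
    {"x": 0.12, "y": 0.17, "z": 0.21, "twist": 0, "claw": 1},
  ],
)

```text
t: 7.7
eef_pos: [0.6604, 0.5593, 0.7455]
ee_rot: [-0.249, 0.921, 0.074, 0.289]
wrist_force: [-0.6, 0.3, -0.3]
width: 1.0
```

Request:
step_arm(
  targets=[
    {"x": 0.12, "y": 0.17, "z": 0.21, "twist": 0, "claw": 1},
  ],
)

```text
t: 7.78
eef_pos: [0.6641, 0.5714, 0.752]
ee_rot: [-0.249, 0.917, 0.079, 0.303]
wrist_force: [-0.7, 0.6, -0.9]
width: 1.0
```

Request:
step_arm(
  targets=[
    {"x": 0.12, "y": 0.17, "z": 0.21, "twist": 0, "claw": 1},
  ],
)

```text
t: 7.87
eef_pos: [0.6679, 0.5833, 0.7587]
ee_rot: [-0.248, 0.911, 0.084, 0.318]
wrist_force: [-1.1, -0.9, -0.2]
width: 0.995
```

Request:
step_arm(
  targets=[
    {"x": 0.12, "y": 0.17, "z": 0.21, "twist": 0, "claw": 1},
  ],
)

```text
t: 7.95
eef_pos: [0.6718, 0.5952, 0.7655]
ee_rot: [-0.247, 0.906, 0.089, 0.332]
wrist_force: [-0.2, -0.3, -1.2]
width: 1.003
```

Request:
step_arm(
  targets=[
    {"x": 0.12, "y": 0.17, "z": 0.21, "twist": 0, "claw": 1},
  ],
)

```text
t: 8.03
eef_pos: [0.6759, 0.6069, 0.7723]
ee_rot: [-0.246, 0.9, 0.094, 0.346]
wrist_force: [0.1, -0.2, -0.2]
width: 1.001
```

Run:
```python
from h import *
s=st()
```

```text
t 8.03 q [ 1.083  0.564  1.251  0.359 -1.601 -1.986] p [0.6759 0.6069 0.7723] F [ 0.1 -0.2 -0.2] w 1.001
toolx [-0.639 -0.378 -0.669] y [-0.508  0.861 -0.002] z [ 0.577  0.339 -0.743]
```

Request:
step_arm(
  targets=[
    {"x": -0.004, "y": -0.026, "z": -0.028, "twist": 6.6, "claw": 1},
    {"x": -0.008, "y": -0.052, "z": -0.056, "twist": 13.2, "claw": 1},
    {"x": -0.012, "y": -0.078, "z": -0.084, "twist": 19.8, "claw": 1},
    {"x": -0.016, "y": -0.104, "z": -0.112, "twist": 26.4, "claw": 1},
    {"x": -0.02, "y": -0.13, "z": -0.14, "twist": 33, "claw": 1},
    {"x": -0.024, "y": -0.156, "z": -0.168, "twist": 39.6, "claw": 1},
    {"x": -0.028, "y": -0.182, "z": -0.196, "twist": 46.2, "claw": 1},
    {"x": -0.032, "y": -0.208, "z": -0.224, "twist": 52.8, "claw": 1},
  ],
)

```text
t: 8.7
eef_pos: [0.6462, 0.4199, 0.5739]
ee_rot: [-0.595, 0.718, 0.227, 0.279]
wrist_force: [1.0, -0.2, 0.4]
width: 0.999
```

Run:
```python
from h import *
s=st()
```

```text
t 8.7 q [ 0.549  0.217  0.566 -0.526 -1.395 -0.784] p [0.6462 0.4199 0.5739] F [ 1.  -0.2  0.4] w 0.999
toolx [-0.135 -0.728 -0.672] y [-0.982  0.188 -0.006] z [ 0.13   0.659 -0.741]
```

Request:
step_arm(
  targets=[
    {"x": -0.004, "y": -0.029, "z": -0.029, "twist": 3, "claw": 1},
    {"x": -0.008, "y": -0.058, "z": -0.058, "twist": 6, "claw": 1},
    {"x": -0.012, "y": -0.087, "z": -0.087, "twist": 9, "claw": 1},
    {"x": -0.016, "y": -0.116, "z": -0.116, "twist": 12, "claw": 1},
    {"x": -0.02, "y": -0.145, "z": -0.145, "twist": 15, "claw": 1},
    {"x": -0.024, "y": -0.174, "z": -0.174, "twist": 17.4, "claw": 1},
    {"x": -0.028, "y": -0.203, "z": -0.203, "twist": 17.4, "claw": 1},
    {"x": -0.032, "y": -0.232, "z": -0.232, "twist": 17.4, "claw": 1},
  ],
)

```text
t: 9.37
eef_pos: [0.6143, 0.1864, 0.3402]
ee_rot: [0.697, -0.62, -0.267, -0.241]
wrist_force: [0.9, 1.2, -0.0]
width: 1.003
```

Request:
step_arm(
  targets=[
    {"x": -0.004, "y": -0.035, "z": -0.02, "twist": 0, "claw": 1},
    {"x": -0.008, "y": -0.07, "z": -0.04, "twist": 0, "claw": 1},
    {"x": -0.012, "y": -0.105, "z": -0.06, "twist": 0, "claw": 1},
    {"x": -0.016, "y": -0.135, "z": -0.08, "twist": 0, "claw": 1},
    {"x": -0.017, "y": -0.138, "z": -0.1, "twist": 0, "claw": 1},
  ],
)

```text
t: 9.78
eef_pos: [0.5972, 0.0434, 0.2387]
ee_rot: [0.697, -0.622, -0.265, -0.241]
wrist_force: [-0.1, 0.8, -0.7]
width: 1.004
```

Run:
```python
from h import *
st(); ci=cams.camera_info('wrist'); im=cams.snapshot('wrist'); cv2.imwrite('pics/w2.png',im[:,:,::-1])
import pickle; pickle.dump(ci,open('w2.pkl','wb'))
print(np.round(np.array(ci['T'])[:3,3],4))
```

```text
t 9.78 q [-0.1    0.381  0.129 -0.716 -1.518  0.328] p [0.5972 0.0434 0.2387] F [-0.1  0.8 -0.7] w 1.004
toolx [ 0.087 -0.738 -0.669] y [-0.994 -0.111 -0.006] z [-0.07   0.666 -0.743]
[ 0.6154 -0.1248  0.2999]
```

View pics/w2.png

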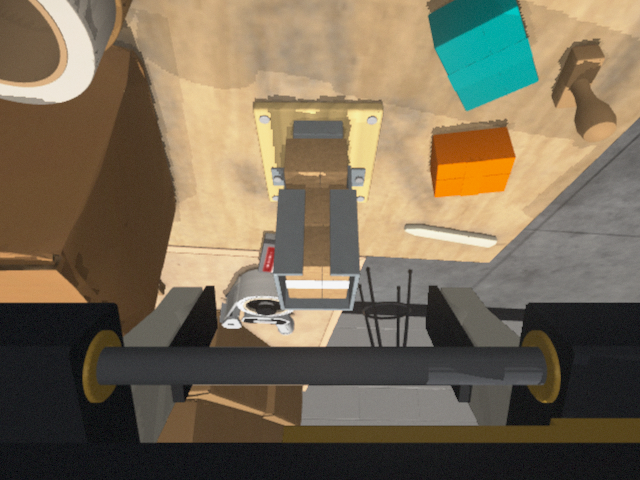

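Run:
```python
from h import *
im=cv2.imread('pics/w2.png')
cv2.imwrite('pics/w2c.png',cv2.resize(im[90:215,245:395],None,fx=4.8,fy=4.8,interpolation=cv2.INTER_CUBIC))
```

```text
(no output)
```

View pics/w2c.png

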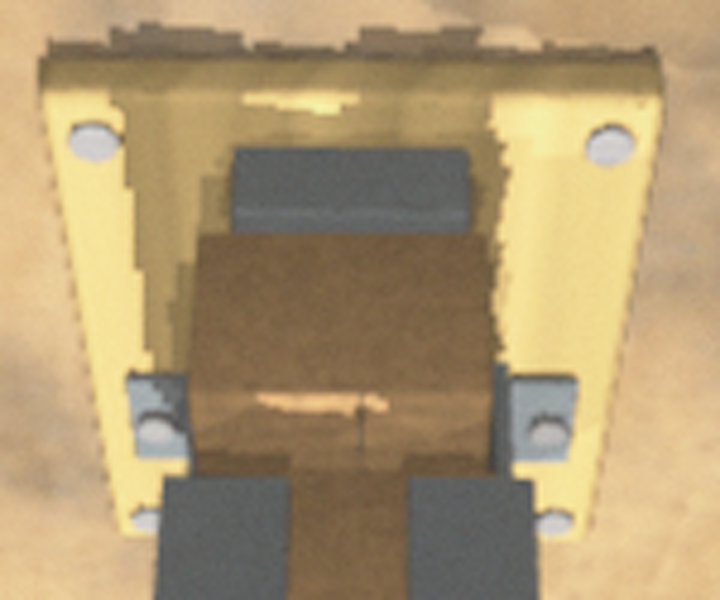

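Run:
```python
from h import *
import pickle; ci=pickle.load(open('w2.pkl','rb'))
f=lambda l:np.array([(245+a/4.8-.4,90+b/4.8-.4) for a,b in l])
O=np.array([.5805,.2225]);az=np.radians(96.2);u=np.array([np.cos(az),np.sin(az)]);v=np.array([-u[1],u[0]])
def rep(n,l,z):
    p=ray(ci,f(l),z)[:,:2]; d=p-O
    e=p[1]-p[0]; print(n,p.round(4).tolist(),'len',round(np.linalg.norm(e),4),'chute x,y',np.c_[d@u,d@v].round(4).tolist(),'az',round(np.degrees(np.arctan2(e[1],e[0])),1))
rep('boxtop front',[(190,391),(493,391)],.07)
rep('boxbot front',[(198,236),(486,236)],.03)
rep('deck front top',[(232,212),(470,208)],.03)
rep('foot front top',[(44,92),(660,92)],.012)
rep('wall bottom',[(166,480),(535,480)],.076)
```

```text
boxtop front [[0.6162, 0.1673], [0.5618, 0.1608]] len 0.0548 chute x,y [[-0.0587, -0.0296], [-0.0593, 0.0252]] az -173.2
boxbot front [[0.6166, 0.1704], [0.5617, 0.1639]] len 0.0553 chute x,y [[-0.0557, -0.0302], [-0.0562, 0.0251]] az -173.3
deck front top [[0.6104, 0.1631], [0.5659, 0.1568]] len 0.045 chute x,y [[-0.0623, -0.0233], [-0.0638, 0.0216]] az -171.9
foot front top [[0.647, 0.1544], [0.5319, 0.1408]] len 0.1159 chute x,y [[-0.0749, -0.0587], [-0.0759, 0.0571]] az -173.3
wall bottom [[0.6197, 0.1869], [0.5511, 0.1787]] len 0.0691 chute x,y [[-0.0396, -0.0351], [-0.0404, 0.034]] az -173.2
```

```bash
python3 - <<'E'
from h import *
ci=cams.camera_info('scene')
for (t,b) in (((337,262.5),(336.3,276.5)),((355,263),(354.7,277)),((310,300.5),(309.5,316)),((331.5,301.5),(331,316.5))):
    p=ray(ci,b,0)[0]; hs=np.linspace(.02,.1,81)
    d=[np.linalg.norm(ray(ci,t,h)[0][:2]-p[:2]) for h in hs]; print(p.round(3),hs[np.argmin(d)].round(3),min(d).round(3))
E
python3 - <<'E'
import cv2
s=cv2.imread('pics/scene0.png'); cv2.imwrite('pics/g.png',cv2.resize(s[245:330,300:370],None,fx=7,fy=7,interpolation=cv2.INTER_CUBIC))
E
```

```text
[0.571 0.009 0.   ] 0.048 0.003
[ 0.59  -0.044  0.   ] 0.047 0.001
[ 0.339 -0.018  0.   ] 0.047 0.003
[ 0.359 -0.071  0.   ] 0.046 0.002
```

View pics/g.png

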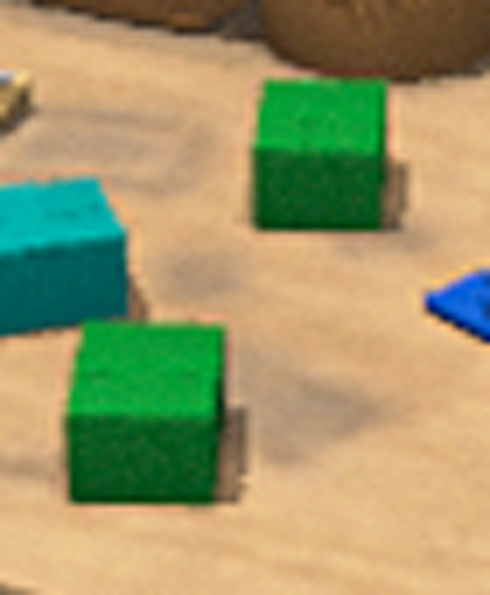

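Request:
step_arm(
  targets=[
    {"x": 0, "y": 0.01, "z": -0.035, "twist": 0, "claw": 1},
    {"x": -0.001, "y": 0.02, "z": -0.07, "twist": 0, "claw": 1},
    {"x": -0.002, "y": 0.03, "z": -0.105, "twist": 0, "claw": 1},
    {"x": -0.003, "y": 0.04, "z": -0.14, "twist": 0, "claw": 1},
    {"x": -0.003, "y": 0.052, "z": -0.172, "twist": 0, "claw": 1},
    {"x": -0.003, "y": 0.07, "z": -0.198, "twist": 0, "claw": 1},
    {"x": -0.003, "y": 0.07, "z": -0.198, "twist": 0, "claw": 1},
  ],
)

```text
t: 10.42
eef_pos: [0.5899, 0.1191, 0.0316]
ee_rot: [0.694, -0.622, -0.272, -0.238]
wrist_force: [-0.4, -0.1, -0.6]
width: 1.003
```

Run:
```python
from h import *
st(); ci=cams.camera_info('wrist'); im=cams.snapshot('wrist'); cv2.imwrite('pics/w3.png',im[:,:,::-1])
import pickle; pickle.dump(ci,open('w3.pkl','wb'))
```

```text
t 10.42 q [-1.000e-03  5.860e-01 -5.700e-02 -8.060e-01 -1.183e+00  5.280e-01] p [0.5899 0.1191 0.0316] F [-0.4 -0.1 -0.6] w 1.003
toolx [ 0.078 -0.735 -0.673] y [-0.994 -0.112  0.008] z [-0.081  0.668 -0.74 ]
```

View pics/w3.png

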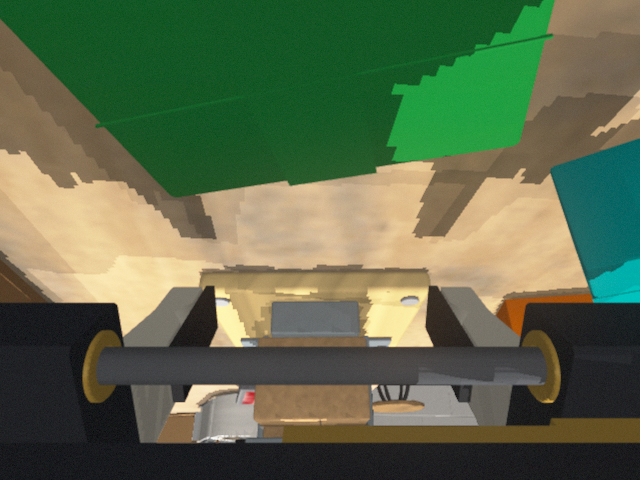

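Request:
step_arm(
  targets=[
    {"x": 0, "y": 0, "z": 0.006, "twist": 0, "claw": 1},
    {"x": 0, "y": 0, "z": 0.006, "twist": 0, "claw": 1},
  ],
)

```text
t: 10.63
eef_pos: [0.5924, 0.1178, 0.042]
ee_rot: [0.696, -0.621, -0.269, -0.239]
wrist_force: [-0.6, -0.4, 0.7]
width: 1.001
```

Run:
```python
from h import *
st()
O=np.array([.5805,.2225]);az=np.radians(96.5);u=np.array([np.cos(az),np.sin(az)]);v=np.array([-u[1],u[0]])
s=arm.observe();d=np.array(s['eef_pos'])[:2]-O;print('chute',d@u,d@v)
for x in(-.036,):
  g=O+u*x+v*-.0012; print(g, g-np.array(s['eef_pos'])[:2])
```

```text
t 10.63 q [-1.000e-03  5.730e-01 -5.100e-02 -8.000e-01 -1.194e+00  5.170e-01] p [0.5924 0.1178 0.042 ] F [-0.6 -0.4  0.7] w 1.001
toolx [ 0.083 -0.736 -0.672] y [-0.993 -0.114  0.002] z [-0.078  0.667 -0.741]
chute -0.10536769464643679 1.355086217022358e-05
[0.5857676  0.18686726] [-0.0066469   0.06905917]
```

Request:
step_arm(
  targets=[
    {"x": -0.001, "y": 0.014, "z": -0.001, "twist": 0, "claw": 1},
    {"x": -0.003, "y": 0.028, "z": -0.002, "twist": 0, "claw": 1},
    {"x": -0.004, "y": 0.042, "z": -0.002, "twist": 0, "claw": 1},
    {"x": -0.006, "y": 0.056, "z": -0.002, "twist": 0, "claw": 1},
    {"x": -0.007, "y": 0.067, "z": -0.002, "twist": 0, "claw": 1},
    {"x": -0.007, "y": 0.069, "z": -0.002, "twist": 0, "claw": 1},
    {"x": -0.007, "y": 0.069, "z": -0.002, "twist": 0, "claw": 1},
  ],
)

```text
t: 11.22
eef_pos: [0.5851, 0.1881, 0.0403]
ee_rot: [0.697, -0.621, -0.269, -0.239]
wrist_force: [0.3, -0.8, -0.3]
width: 0.996
```

Run:
```python
from h import *
s=st()
O=np.array([.5805,.2225]);az=np.radians(96.5);u=np.array([np.cos(az),np.sin(az)]);v=np.array([-u[1],u[0]])
d=np.array(s['eef_pos'])[:2]-O;print('chute',d@u,d@v)
im=cams.snapshot('wrist'); cv2.imwrite('pics/w4.png',im[:,:,::-1])
im=cams.snapshot('scene'); cv2.imwrite('pics/s4.png',cv2.resize(im[180:320,220:400],None,fx=4,fy=4)[:,:,::-1])
```

```text
t 11.22 q [ 0.105  0.554 -0.081 -0.84  -1.124  0.465] p [0.5851 0.1881 0.0403] F [ 0.3 -0.8 -0.3] w 0.996
toolx [ 0.084 -0.736 -0.672] y [-0.993 -0.116  0.002] z [-0.079  0.667 -0.741]
chute -0.034717065179369094 -0.0006413906551736801
```

View pics/w4.png

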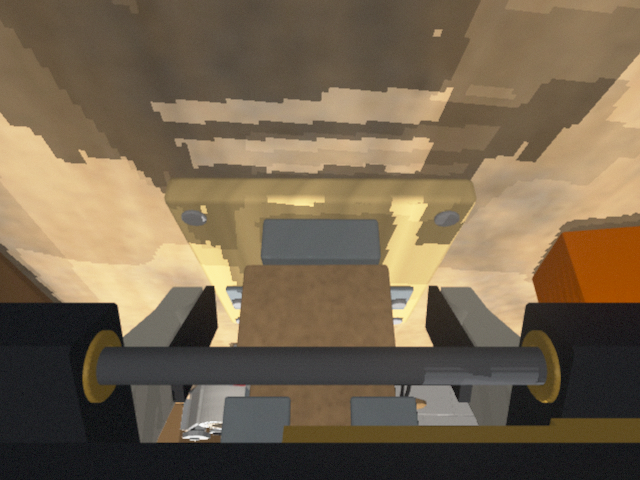

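View pics/s4.png

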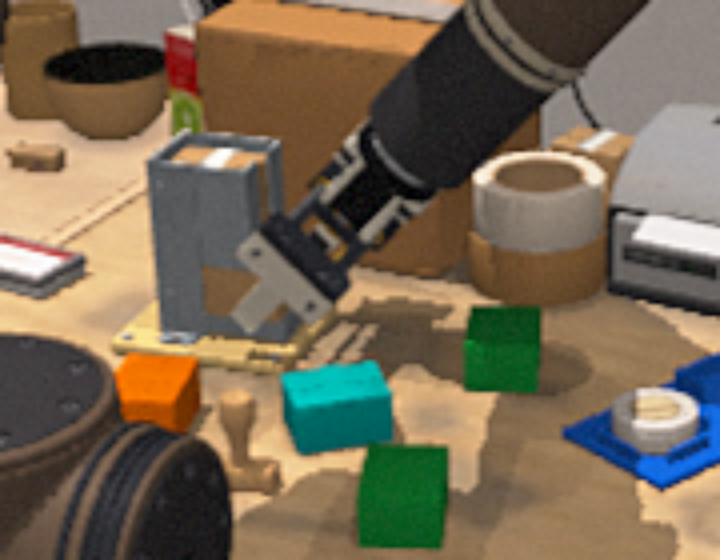

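Request:
step_arm(
  targets=[
    {"x": 0, "y": 0, "z": 0, "twist": 0, "claw": 0.3},
    {"x": 0, "y": 0, "z": 0, "twist": 0, "claw": 0.1},
    {"x": 0, "y": 0, "z": 0, "twist": 0, "claw": -0.2},
    {"x": 0, "y": 0, "z": 0, "twist": 0, "claw": -0.4},
    {"x": 0, "y": 0, "z": 0, "twist": 0, "claw": -0.4},
    {"x": 0, "y": 0, "z": 0, "twist": 0, "claw": -0.4},
  ],
  force=25,
)

```text
t: 11.82
eef_pos: [0.5856, 0.1865, 0.0399]
ee_rot: [0.696, -0.621, -0.269, -0.239]
wrist_force: [1.1, -0.1, -0.7]
width: 0.636
```

Run:
```python
from h import *
s=st()
```

```text
t 11.82 q [ 0.102  0.555 -0.081 -0.839 -1.124  0.465] p [0.5856 0.1865 0.0399] F [ 1.1 -0.1 -0.7] w 0.636
toolx [ 0.083 -0.737 -0.671] y [-0.993 -0.114  0.002] z [-0.078  0.667 -0.741]
```

Request:
step_arm(
  targets=[
    {"x": 0.002, "y": -0.015, "z": 0, "twist": 0, "claw": -0.4},
    {"x": 0.006, "y": -0.05, "z": 0, "twist": 0, "claw": -0.4},
    {"x": 0.01, "y": -0.085, "z": 0.001, "twist": 0, "claw": -0.4},
    {"x": 0.012, "y": -0.11, "z": 0.003, "twist": 0, "claw": -0.4},
    {"x": 0.013, "y": -0.115, "z": 0.01, "twist": 0, "claw": -0.4},
    {"x": 0.013, "y": -0.115, "z": 0.02, "twist": 0, "claw": -0.4},
  ],
)

```text
t: 12.32
eef_pos: [0.5984, 0.0691, 0.0589]
ee_rot: [0.695, -0.623, -0.269, -0.238]
wrist_force: [-0.2, 0.2, -0.7]
width: 0.637
```

Run:
```python
from h import *
s=st()
im=cams.snapshot('wrist'); cv2.imwrite('pics/w5.png',im[:,:,::-1])
im=cams.snapshot('scene'); cv2.imwrite('pics/s5.png',cv2.resize(im[180:320,220:400],None,fx=4,fy=4)[:,:,::-1])
```

```text
t 12.32 q [-0.07   0.571 -0.012 -0.765 -1.262  0.526] p [0.5984 0.0691 0.0589] F [-0.2  0.2 -0.7] w 0.637
toolx [ 0.079 -0.737 -0.671] y [-0.994 -0.111  0.005] z [-0.078  0.667 -0.741]
```

View pics/w5.png

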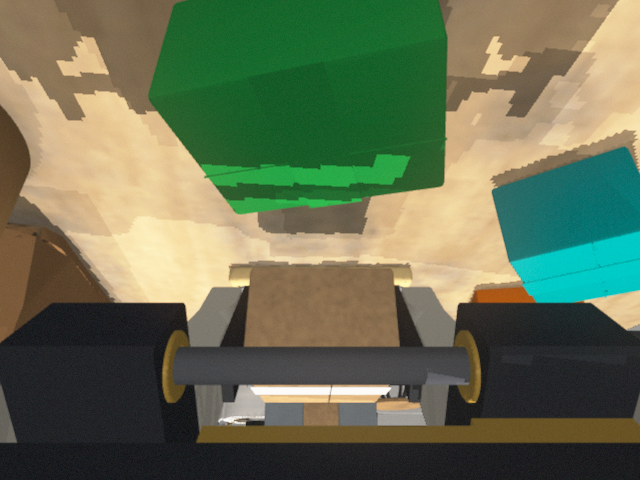

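View pics/s5.png

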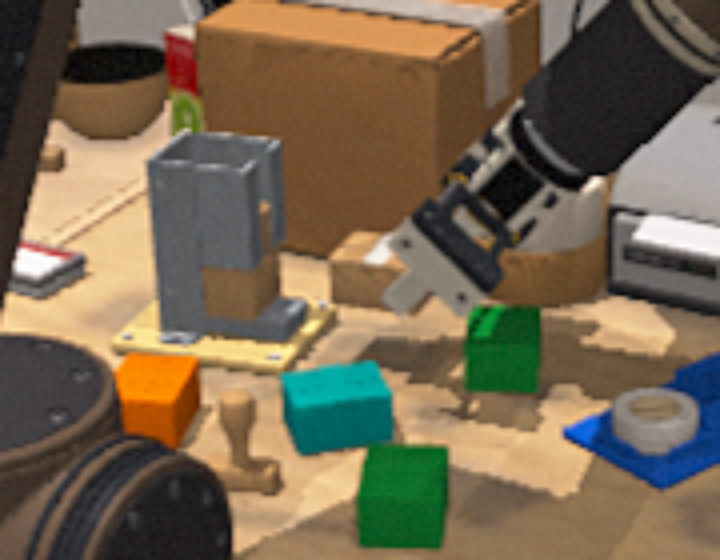

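Run:
```python
from h import *
t=cv2.imread('pics/top0.png'); ci=cams.camera_info('top')
hsv=cv2.cvtColor(t,cv2.COLOR_BGR2HSV); m=cv2.inRange(hsv,(105,150,60),(125,255,255)); m[:150]=0;m[300:]=0; m[:,:340]=0
c=max(cv2.findContours(m,0,cv2.CHAIN_APPROX_NONE)[0],key=cv2.contourArea)
h=cv2.convexHull(c)[:,0].astype(float)
w=ray(ci,h,.008)[:,:2]
r=cv2.minAreaRect((w*1000).astype(np.float32)); print(r); print(cv2.boxPoints(r).round(1))
```

```text
((591.4620971679688, -175.65882873535156), (99.37274169921875, 191.47325134277344), 63.69184875488281)
[[ 483.6 -177.8]
 [ 655.3 -262.6]
 [ 699.3 -173.5]
 [ 527.7  -88.7]]
```

Run:
```python
from h import *
s=st(); ci=cams.camera_info('wrist')
im=cv2.imread('pics/w5.png'); cv2.imwrite('pics/w5c.png',cv2.resize(im[240:440,200:440],None,fx=3.3,fy=3,interpolation=cv2.INTER_CUBIC))
p=np.array(s['eef_pos'])
q=s['ee_rot']; m=R.from_quat(q).as_matrix(); u=m[:2,2]/np.linalg.norm(m[:2,2]); v=np.array([-u[1],u[0]])
w=ray(ci,[(250,268),(395,266)],p[2]-.0099)[:,:2]; d=w-p[:2]
print(w,np.c_[d@u,d@v],np.linalg.norm(w[0]-w[1]))
```

```text
t 12.42 q [-0.067  0.567 -0.011 -0.766 -1.262  0.526] p [0.5995 0.0714 0.0616] F [ 0.1  0.9 -0.3] w 0.638
toolx [ 0.084 -0.737 -0.671] y [-0.994 -0.113 -0.   ] z [-0.076  0.667 -0.741]
[[0.62907401 0.05572605]
 [0.57310435 0.04747806]] [[-0.01894097 -0.02757146]
 [-0.02080982  0.02897179]] 0.056574126689373117
```

View pics/w5c.png

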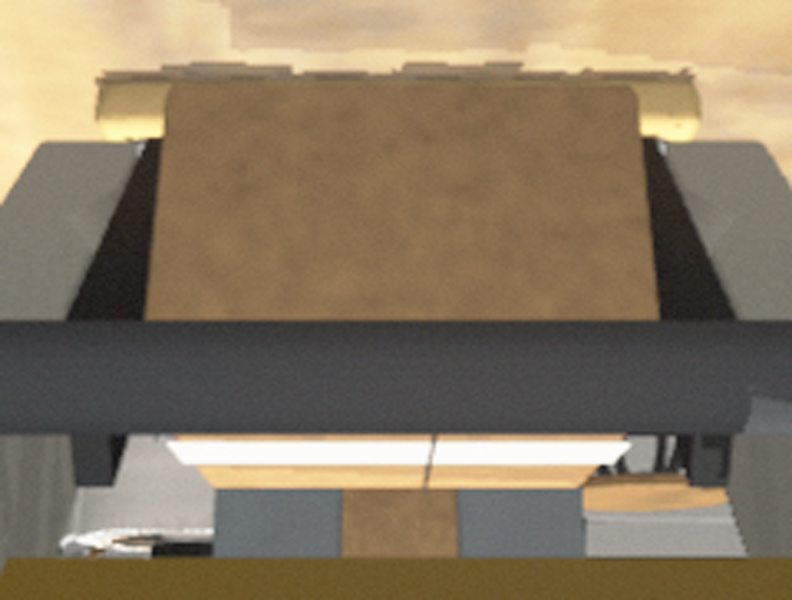

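Request:
step_arm(
  targets=[
    {"x": 0, "y": 0, "z": 0.035, "twist": 0, "claw": -0.4},
    {"x": 0, "y": -0.01, "z": 0.07, "twist": -3, "claw": -0.4},
    {"x": 0, "y": -0.035, "z": 0.1, "twist": -7, "claw": -0.4},
    {"x": 0, "y": -0.07, "z": 0.115, "twist": -12, "claw": -0.4},
    {"x": 0, "y": -0.105, "z": 0.125, "twist": -17, "claw": -0.4},
    {"x": 0, "y": -0.14, "z": 0.13, "twist": -22, "claw": -0.4},
    {"x": 0, "y": -0.175, "z": 0.13, "twist": -27, "claw": -0.4},
    {"x": 0, "y": -0.21, "z": 0.13, "twist": -32, "claw": -0.4},
  ],
)

```text
t: 13.08
eef_pos: [0.5995, -0.1387, 0.1927]
ee_rot: [-0.497, 0.789, 0.191, 0.305]
wrist_force: [0.2, 0.5, -1.0]
width: 0.636
```

Request:
step_arm(
  targets=[
    {"x": -0.003, "y": -0.035, "z": 0, "twist": -0.7, "claw": -0.4},
    {"x": -0.006, "y": -0.07, "z": 0, "twist": -0.7, "claw": -0.4},
    {"x": -0.01, "y": -0.105, "z": 0, "twist": -0.7, "claw": -0.4},
    {"x": -0.01, "y": -0.115, "z": 0, "twist": -0.7, "claw": -0.4},
    {"x": -0.01, "y": -0.115, "z": 0, "twist": -0.7, "claw": -0.4},
  ],
)

```text
t: 13.5
eef_pos: [0.5896, -0.2554, 0.192]
ee_rot: [-0.492, 0.793, 0.189, 0.306]
wrist_force: [-0.3, 0.6, -0.9]
width: 0.638
```

Run:
```python
from h import *
st(); ci=cams.camera_info('wrist'); im=cams.snapshot('wrist'); cv2.imwrite('pics/w6.png',im[:,:,::-1])
import pickle; pickle.dump(ci,open('w6.pkl','wb'))
im=cams.snapshot('scene'); cv2.imwrite('pics/s6.png',im[:,:,::-1])
```

```text
t 13.5 q [-0.581  0.452  0.135 -0.741 -1.414  0.303] p [ 0.5896 -0.2554  0.192 ] F [-0.3  0.6 -0.9] w 0.638
toolx [-0.329 -0.664 -0.671] y [-0.896  0.445 -0.002] z [ 0.3    0.601 -0.741]
```

View pics/w6.png

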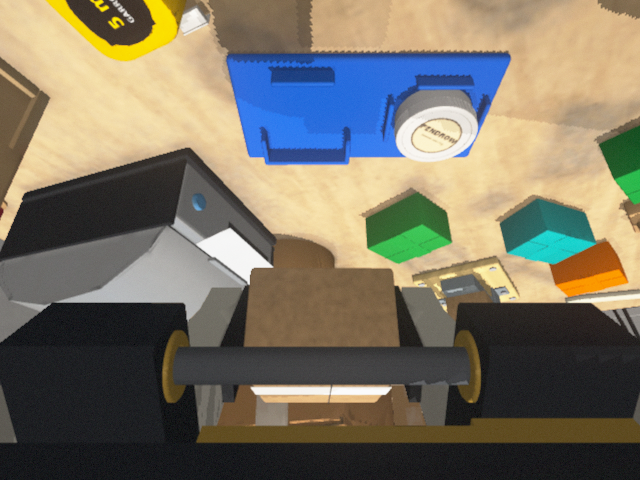

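View pics/s6.png

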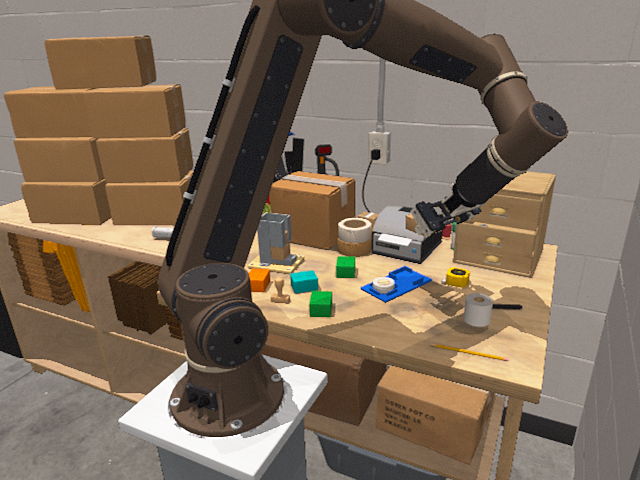

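Run:
```python
from h import *
im=cv2.imread('pics/w6.png')
cv2.imwrite('pics/w6c.png',cv2.resize(im[40:175,220:400],None,fx=4.4,fy=4.4,interpolation=cv2.INTER_CUBIC))
cv2.imwrite('pics/w6d.png',cv2.resize(im[0:175,180:520],None,fx=2.3,fy=2.3,interpolation=cv2.INTER_CUBIC))
```

```text
(no output)
```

View pics/w6c.png

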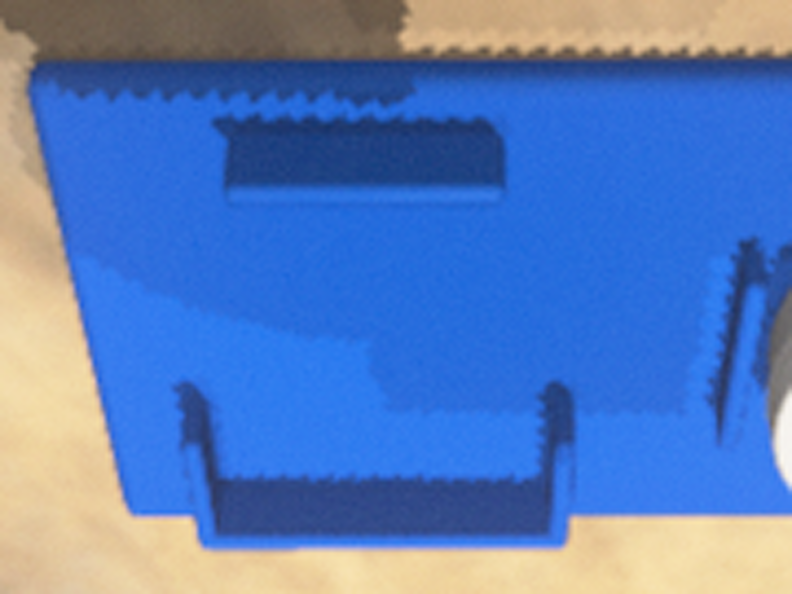

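Run:
```python
from h import *
import pickle; ci=pickle.load(open('w6.pkl','rb'))
f=lambda l:np.array([(220+a/4.4-.4,40+b/4.4-.4) for a,b in l])
C=np.array([.6363,-.1979]);az=np.radians(63.7);u=np.array([np.cos(az),np.sin(az)]);v=np.array([-u[1],u[0]])
def rep(n,px,z):
    p=ray(ci,px,z)[:,:2]; d=p-C; e=p[1]-p[0]
    print(n,'len',round(np.linalg.norm(e),4),'pocket x,y',np.c_[d@u,d@v].round(4).tolist(),'az',round(np.degrees(np.arctan2(e[1],e[0])),1))
rep('front rib outer top',f([(228,188),(503,187)]),.022)
rep('front rib inner top',f([(228,203),(503,203)]),.022)
rep('back rib inner top',f([(215,537),(550,537)]),.022)
rep('back rib outer top',f([(205,547),(568,547)]),.022)
rep('left corners',f([(38,75),(132,515)]),.008)
rep('front edge',np.array([[228,56],[509.5,55]]),.008)
rep('back edge',np.array([[249.5,156.7],[469,156]]),.008)
rep('side rib inner L',f([(198,445),(218,530)]),.022)
rep('side rib inner R',f([(555,445),(550,530)]),.022)
```

```text
front rib outer top len 0.0423 pocket x,y [[-0.0448, -0.018], [-0.045, 0.0243]] az 153.9
front rib inner top len 0.0427 pocket x,y [[-0.0419, -0.0183], [-0.0419, 0.0243]] az 153.7
back rib inner top len 0.0645 pocket x,y [[0.0385, -0.0292], [0.0384, 0.0353]] az 153.7
back rib outer top len 0.0704 pocket x,y [[0.0415, -0.0315], [0.0415, 0.0389]] az 153.7
left corners len 0.103 pocket x,y [[-0.0543, -0.047], [0.0486, -0.048]] az 63.2
front edge len 0.189 pocket x,y [[-0.0548, -0.0471], [-0.0555, 0.1419]] az 153.9
back edge len 0.1938 pocket x,y [[0.0487, -0.0481], [0.0476, 0.1458]] az 154.0
side rib inner L len 0.0237 pocket x,y [[0.0127, -0.0295], [0.0364, -0.0284]] az 66.2
side rib inner R len 0.0237 pocket x,y [[0.0127, 0.035], [0.0364, 0.0352]] az 64.1
```

View pics/w6d.png

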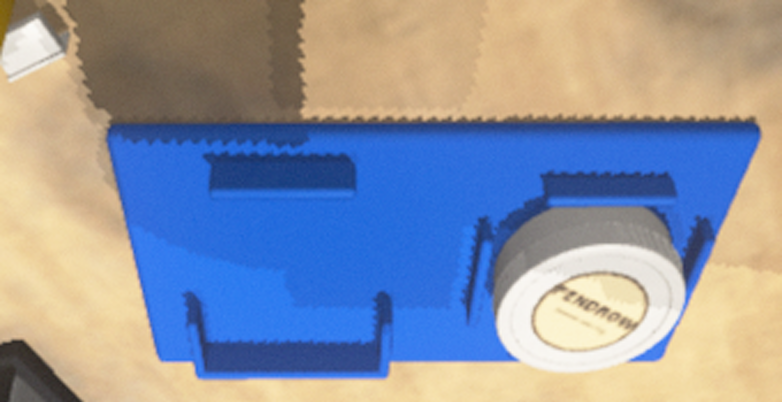

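Run:
```python
from h import *
import pickle; ci=pickle.load(open('w6.pkl','rb'))
im=cv2.imread('pics/w6.png'); g=im[:,:,2].astype(float)-im[:,:,0]
cv2.imwrite('pics/w6e.png',cv2.resize(im[255:345,235:410],None,fx=4.5,fy=4.5,interpolation=cv2.INTER_CUBIC))
```

```text
(no output)
```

View pics/w6e.png

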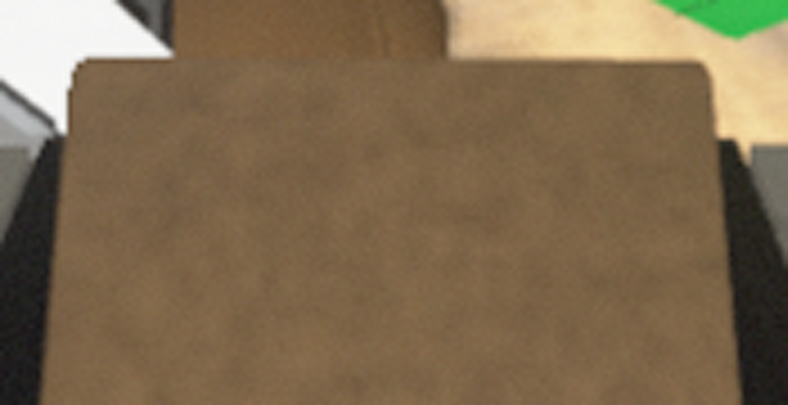

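Request:
step_arm(
  targets=[
    {"x": 0.009, "y": 0.011, "z": -0.03, "twist": 0, "claw": -0.4},
    {"x": 0.018, "y": 0.022, "z": -0.06, "twist": 0, "claw": -0.4},
    {"x": 0.028, "y": 0.033, "z": -0.09, "twist": 0, "claw": -0.4},
    {"x": 0.037, "y": 0.043, "z": -0.12, "twist": 0, "claw": -0.4},
    {"x": 0.037, "y": 0.043, "z": -0.132, "twist": 0, "claw": -0.4},
    {"x": 0.037, "y": 0.043, "z": -0.132, "twist": 0, "claw": -0.4},
    {"x": 0.037, "y": 0.043, "z": -0.132, "twist": 0, "claw": -0.4},
  ],
)

```text
t: 14.18
eef_pos: [0.6268, -0.2084, 0.0607]
ee_rot: [-0.493, 0.792, 0.19, 0.306]
wrist_force: [1.0, -0.7, -0.5]
width: 0.64
```

Run:
```python
from h import *
st(); ci=cams.camera_info('wrist'); im=cams.snapshot('wrist'); cv2.imwrite('pics/w7.png',im[:,:,::-1])
import pickle; pickle.dump(ci,open('w7.pkl','wb'))
```

```text
t 14.18 q [-0.504  0.592  0.049 -0.801 -1.207  0.416] p [ 0.6268 -0.2084  0.0607] F [ 1.  -0.7 -0.5] w 0.64
toolx [-0.327 -0.665 -0.672] y [-0.897  0.442 -0.001] z [ 0.297  0.603 -0.741]
```

View pics/w7.png

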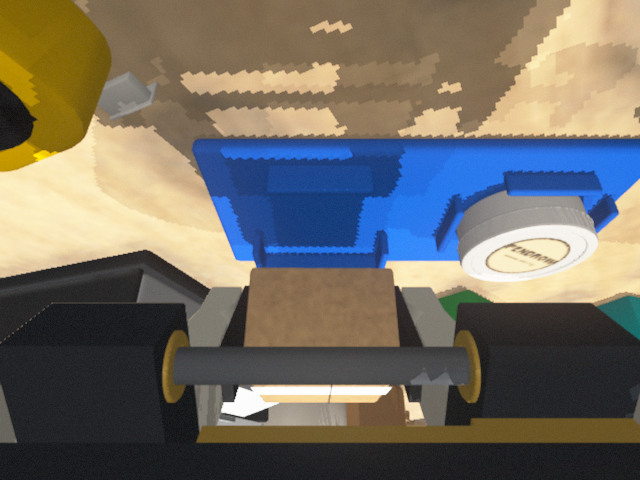

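Run:
```python
from h import *
im=cv2.imread('pics/w7.png')
cv2.imwrite('pics/w7c.png',cv2.resize(im[135:290,190:430],None,fx=3.3,fy=3.3,interpolation=cv2.INTER_CUBIC))
```

```text
(no output)
```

View pics/w7c.png

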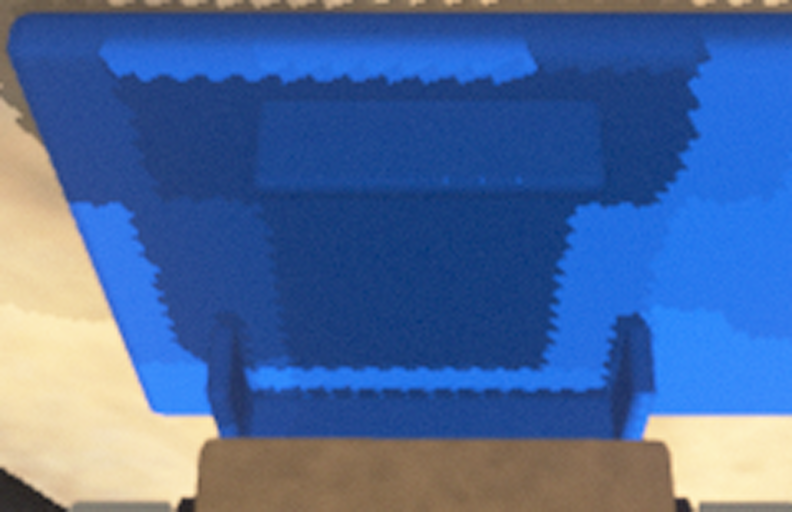

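Run:
```python
from h import *
import pickle; ci=pickle.load(open('w7.pkl','rb'))
f=lambda l:np.array([(190+a/3.3-.4,135+b/3.3-.4) for a,b in l])
s=arm.observe();p=np.array(s['eef_pos']);m=R.from_quat(s['ee_rot']).as_matrix();print(p)
u=m[:2,2]/np.linalg.norm(m[:2,2]); v=np.array([-u[1],u[0]])
p=np.array([.6268,-.2084,.0607])
def rep(n,px,z):
    w=ray(ci,px,z)[:,:2]; d=w-p[:2]; e=w[1]-w[0]
    print(n,'len',round(np.linalg.norm(e),4),'lean x,y',np.c_[d@u,d@v].round(4).tolist(),'mid',(d.mean(0)@u).round(4),(d.mean(0)@v).round(4))
rep('front rib outer base',f([(260,101),(600,101)]),.008)
rep('front rib outer top',f([(256,186),(605,186)]),.022)
rep('back rib: side rib outer tops',f([(218,437),(644,437)]),.022)
rep('left corners',f([(15,45),(155,413)]),.008)
rep('box',f([(198,441),(670,441)]),p[2]-.0099)
```

```text
[ 0.62731707 -0.20937668  0.06188409]
front rib outer base len 0.0434 lean x,y [[-0.0293, -0.0227], [-0.0295, 0.0206]] mid -0.0294 -0.0011
front rib outer top len 0.0425 lean x,y [[-0.0303, -0.0222], [-0.0305, 0.0203]] mid -0.0304 -0.001
back rib: side rib outer tops len 0.0709 lean x,y [[0.0414, -0.0362], [0.0409, 0.0347]] mid 0.0411 -0.0008
left corners len 0.1007 lean x,y [[-0.0397, -0.0513], [0.0609, -0.0514]] mid 0.0106 -0.0514
box len 0.0561 lean x,y [[-0.0187, -0.0285], [-0.0191, 0.0276]] mid -0.0189 -0.0004
```

Run:
```python
from h import *
t=cv2.imread('pics/top0.png'); ci=cams.camera_info('top')
hsv=cv2.cvtColor(t,cv2.COLOR_BGR2HSV); m=cv2.inRange(hsv,(20,120,80),(35,255,255)); m[:,:400]=0;m[:170]=0;m[215:]=0
c=max(cv2.findContours(m,0,2)[0],key=cv2.contourArea); w=ray(ci,cv2.convexHull(c)[:,0],.03)[:,:2]
T=np.array([.626,-.2114]); az=np.radians(63.7);u=np.array([np.cos(az),np.sin(az)]);v=np.array([-u[1],u[0]])
d=w-T; print(w.min(0),w.max(0)); print(np.c_[d@u,d@v].round(3).tolist())
```

```text
[ 0.64474064 -0.36407665] [ 0.70656485 -0.30244634]
[[-0.09, -0.134], [-0.097, -0.134], [-0.106, -0.13], [-0.122, -0.095], [-0.122, -0.088], [-0.117, -0.082], [-0.11, -0.075], [-0.084, -0.063], [-0.077, -0.063], [-0.073, -0.065], [-0.066, -0.072], [-0.052, -0.102], [-0.053, -0.109], [-0.054, -0.113], [-0.059, -0.119]]
```

Request:
step_arm(
  targets=[
    {"x": -0.001, "y": -0.002, "z": -0.01, "twist": 0, "claw": -0.4},
    {"x": -0.001, "y": -0.002, "z": -0.02, "twist": 0, "claw": -0.4},
    {"x": -0.001, "y": -0.002, "z": -0.027, "twist": 0, "claw": -0.4},
    {"x": -0.001, "y": -0.002, "z": -0.033, "twist": 0, "claw": -0.4},
    {"x": -0.001, "y": -0.002, "z": -0.033, "twist": 0, "claw": -0.4},
    {"x": -0.001, "y": -0.002, "z": -0.033, "twist": 0, "claw": -0.4},
  ],
)

```text
t: 14.73
eef_pos: [0.626, -0.2114, 0.0282]
ee_rot: [-0.493, 0.792, 0.189, 0.306]
wrist_force: [-0.4, -0.4, -0.5]
width: 0.637
```

Run:
```python
from h import *
st(); ci=cams.camera_info('wrist'); im=cams.snapshot('wrist'); cv2.imwrite('pics/w8.png',im[:,:,::-1])
import pickle; pickle.dump(ci,open('w8.pkl','wb'))
cv2.imwrite('pics/w8c.png',cv2.resize(im[180:410,190:430,::-1],None,fx=2.6,fy=2.6,interpolation=cv2.INTER_CUBIC))
im=cams.snapshot('scene'); cv2.imwrite('pics/s8.png',cv2.resize(im[180:320,330:500,::-1],None,fx=4,fy=4))
```

```text
t 14.73 q [-0.511  0.634  0.04  -0.815 -1.174  0.46 ] p [ 0.626  -0.2114  0.0282] F [-0.4 -0.4 -0.5] w 0.637
toolx [-0.327 -0.665 -0.672] y [-0.897  0.442 -0.002] z [ 0.298  0.602 -0.741]
```

View pics/w8c.png

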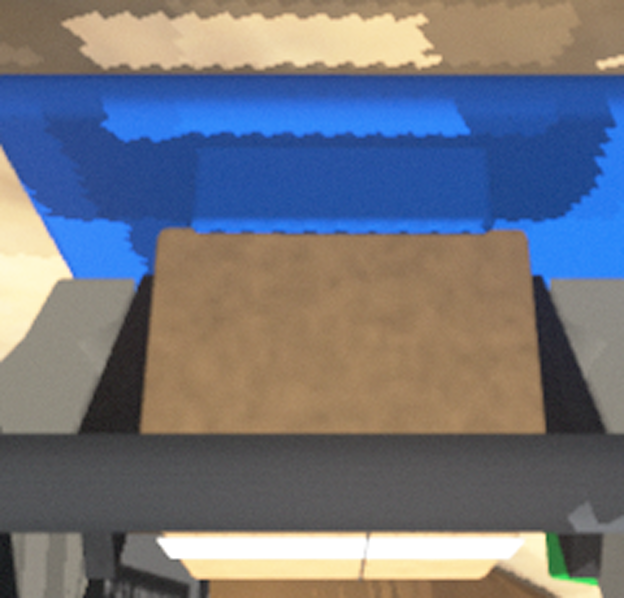

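View pics/s8.png

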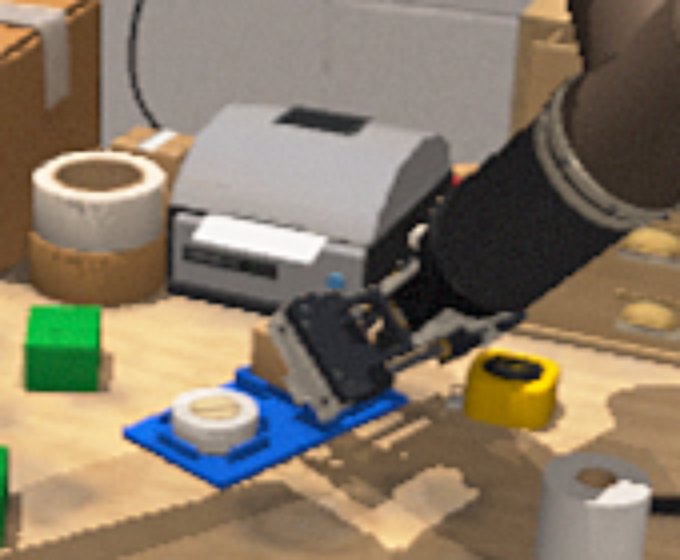

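Run:
```python
from h import *
import pickle; ci=pickle.load(open('w8.pkl','rb'))
f=lambda l:np.array([(190+a/2.6-.4,180+b/2.6-.4) for a,b in l])
s=arm.observe();p=np.array([.626,-.2114,.0282]);m=R.from_quat(s['ee_rot']).as_matrix();print(s['eef_pos'],s['wrist_force'])
u=m[:2,2]/np.linalg.norm(m[:2,2]); v=np.array([-u[1],u[0]])
def rep(n,px,z):
    w=ray(ci,px,z)[:,:2]; d=w-p[:2]; e=w[1]-w[0]
    print(n,'len',round(np.linalg.norm(e),4),'lean x,y',np.c_[d@u,d@v].round(4).tolist(),'mid',(d.mean(0)@u).round(4),(d.mean(0)@v).round(4))
rep('rib outer top',f([(192,219),(491,219)]),.022)
rep('rib outer base',f([(197,147),(487,147)]),.008)
rep('rib inner top',f([(192,231),(491,231)]),.022)
rep('box bottom front',f([(156,231),(528,231)]),p[2]-.0099)
```

```text
[ 0.62645518 -0.21157737  0.02899959] [-0.09435823 -0.79425235 -1.63281335]
rib outer top len 0.0419 lean x,y [[-0.0303, -0.0215], [-0.0306, 0.0204]] mid -0.0304 -0.0005
rib outer base len 0.0434 lean x,y [[-0.026, -0.0222], [-0.0263, 0.0212]] mid -0.0261 -0.0005
rib inner top len 0.0428 lean x,y [[-0.0263, -0.0219], [-0.0267, 0.0209]] mid -0.0265 -0.0005
box bottom front len 0.0562 lean x,y [[-0.0183, -0.0286], [-0.0188, 0.0276]] mid -0.0186 -0.0005
```

Request:
step_arm(
  targets=[
    {"x": -0.001, "y": -0.002, "z": 0, "twist": 0, "claw": -0.4},
    {"x": -0.001, "y": -0.002, "z": -0.005, "twist": 0, "claw": -0.4},
    {"x": -0.001, "y": -0.002, "z": -0.01, "twist": 0, "claw": -0.4},
    {"x": -0.001, "y": -0.002, "z": -0.01, "twist": 0, "claw": -0.4},
    {"x": -0.001, "y": -0.002, "z": -0.01, "twist": 0, "claw": -0.4},
  ],
)

```text
t: 15.25
eef_pos: [0.6252, -0.2135, 0.0185]
ee_rot: [-0.493, 0.792, 0.189, 0.306]
wrist_force: [-0.6, 0.2, -0.2]
width: 0.636
```

Run:
```python
from h import *
st(); ci=cams.camera_info('wrist'); im=cams.snapshot('wrist'); cv2.imwrite('pics/w9.png',im[:,:,::-1])
import pickle; pickle.dump(ci,open('w9.pkl','wb'))
cv2.imwrite('pics/w9c.png',cv2.resize(im[180:410,190:430,::-1],None,fx=2.6,fy=2.6,interpolation=cv2.INTER_CUBIC))
```

```text
t 15.25 q [-0.515  0.648  0.039 -0.818 -1.166  0.475] p [ 0.6252 -0.2135  0.0185] F [-0.6  0.2 -0.2] w 0.636
toolx [-0.326 -0.665 -0.672] y [-0.897  0.442 -0.002] z [ 0.299  0.602 -0.741]
```

View pics/w9c.png

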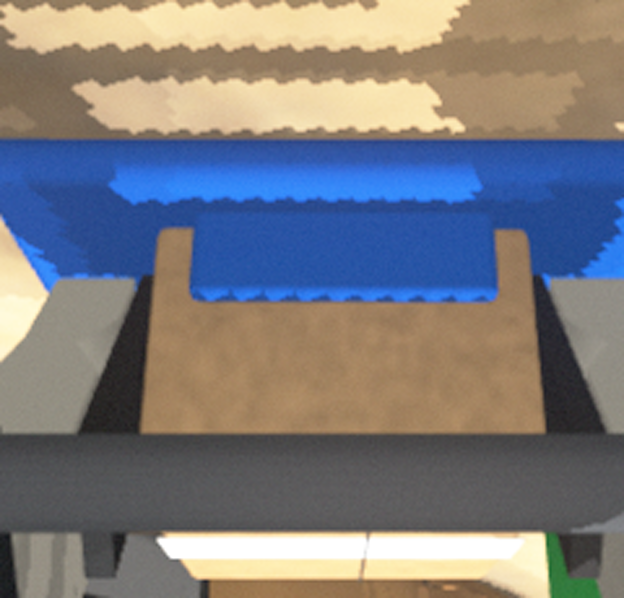

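Request:
step_arm(
  targets=[
    {"x": 0, "y": 0, "z": -0.001, "twist": 0, "claw": 0.32},
    {"x": 0, "y": 0, "z": -0.001, "twist": 0, "claw": 0.4},
    {"x": 0, "y": 0, "z": -0.001, "twist": 0, "claw": 0.5},
    {"x": 0, "y": 0, "z": 0, "twist": 0, "claw": 0.55},
    {"x": 0, "y": 0, "z": 0, "twist": 0, "claw": 0.55},
  ],
)

```text
t: 15.72
eef_pos: [0.6254, -0.2136, 0.019]
ee_rot: [-0.493, 0.792, 0.189, 0.306]
wrist_force: [0.5, -0.2, 0.0]
width: 0.768
```

Run:
```python
from h import *
st(); im=cams.snapshot('wrist')
cv2.imwrite('pics/w10c.png',cv2.resize(im[180:410,190:430,::-1],None,fx=2.6,fy=2.6,interpolation=cv2.INTER_CUBIC))
```

```text
t 15.72 q [-0.515  0.647  0.039 -0.818 -1.166  0.475] p [ 0.6254 -0.2136  0.019 ] F [ 0.5 -0.2  0. ] w 0.768
toolx [-0.326 -0.665 -0.672] y [-0.897  0.442 -0.003] z [ 0.299  0.602 -0.741]
```

View pics/w10c.png

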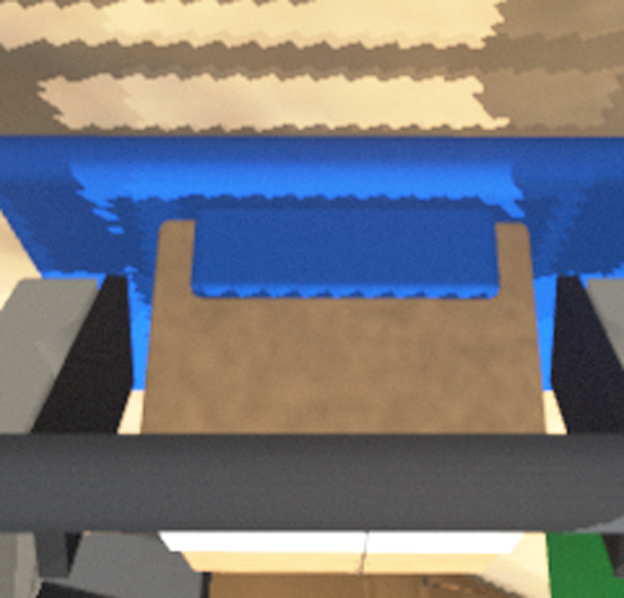

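Request:
step_arm(
  targets=[
    {"x": -0.003, "y": -0.006, "z": 0.012, "twist": 0, "claw": 0.55},
    {"x": -0.008, "y": -0.015, "z": 0.03, "twist": 0, "claw": 0.55},
    {"x": -0.014, "y": -0.028, "z": 0.055, "twist": 0, "claw": 0.55},
    {"x": -0.02, "y": -0.04, "z": 0.085, "twist": 0, "claw": 0.55},
    {"x": -0.026, "y": -0.05, "z": 0.12, "twist": 0, "claw": 0.55},
    {"x": -0.03, "y": -0.06, "z": 0.15, "twist": 0, "claw": 0.55},
    {"x": -0.03, "y": -0.06, "z": 0.17, "twist": 0, "claw": 0.55},
  ],
)

```text
t: 16.35
eef_pos: [0.5948, -0.2767, 0.1936]
ee_rot: [-0.494, 0.792, 0.186, 0.307]
wrist_force: [0.4, 0.0, 0.1]
width: 0.774
```

Run:
```python
from h import *
st(); ci=cams.camera_info('wrist'); im=cams.snapshot('wrist'); cv2.imwrite('pics/w11.png',im[:,:,::-1])
import pickle; pickle.dump(ci,open('w11.pkl','wb'))
im=cams.snapshot('scene'); cv2.imwrite('pics/s11.png',cv2.resize(im[180:330,230:490,::-1],None,fx=3,fy=3,interpolation=cv2.INTER_CUBIC))
```

```text
t 16.35 q [-0.602  0.476  0.177 -0.734 -1.437  0.31 ] p [ 0.5948 -0.2767  0.1936] F [0.4 0.  0.1] w 0.774
toolx [-0.325 -0.668 -0.67 ] y [-0.896  0.443 -0.008] z [ 0.302  0.598 -0.743]
```

View pics/w11.png

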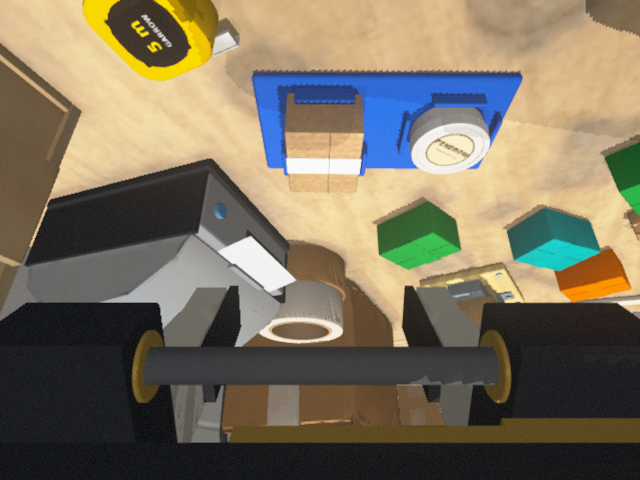

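View pics/s11.png

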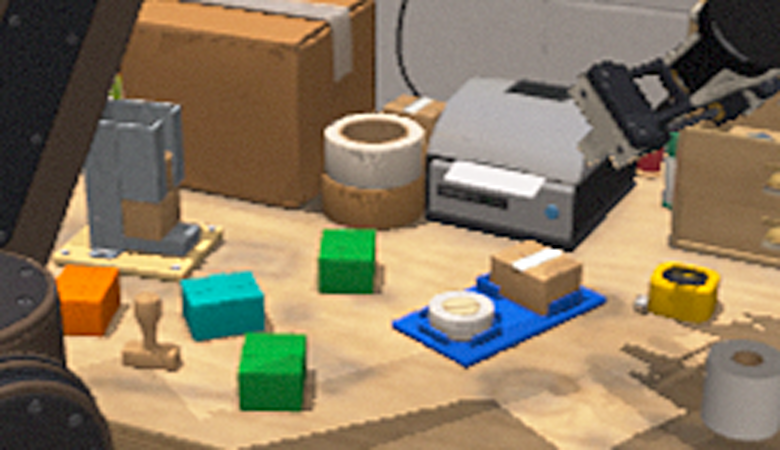

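Run:
```python
from h import *
im=cv2.imread('pics/w11.png')
cv2.imwrite('pics/w11c.png',cv2.resize(im[60:210,240:400],None,fx=4,fy=4,interpolation=cv2.INTER_CUBIC))
t=cams.snapshot('top')[:,:,::-1]; cv2.imwrite('pics/top12.png',t)
cv2.imwrite('pics/top12c.png',cv2.resize(t[180:260,220:420],None,fx=4,fy=4,interpolation=cv2.INTER_CUBIC))
```

```text
(no output)
```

View pics/w11c.png

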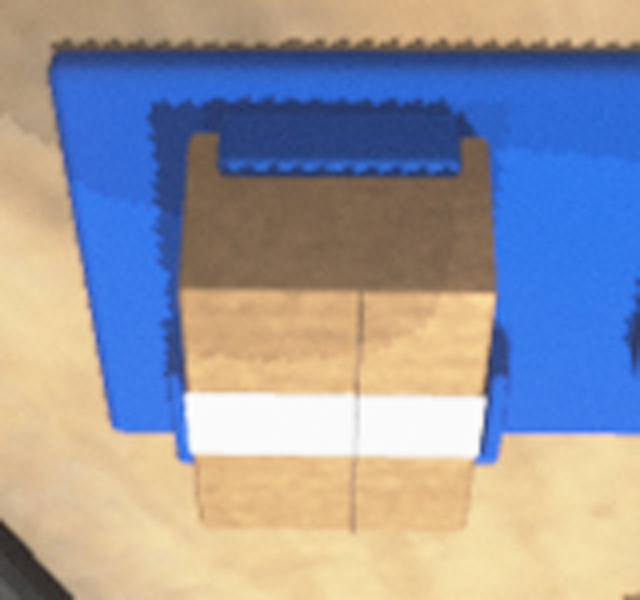

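View pics/top12c.png

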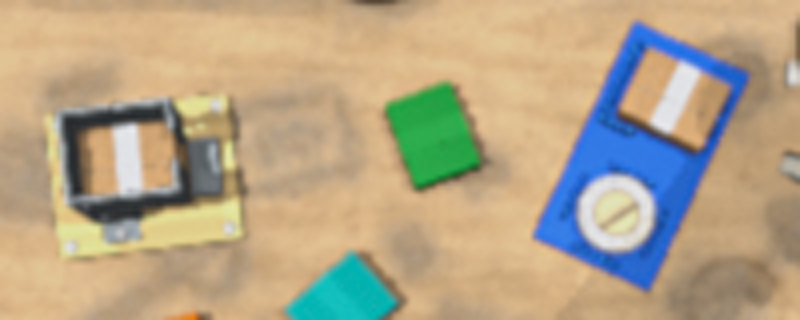

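Run:
```python
from h import *
import pickle; ci=pickle.load(open('w11.pkl','rb'))
f=lambda l:np.array([(240+a/4-.4,60+b/4-.4) for a,b in l])
C=np.array([.6334,-.1981]);az=np.radians(63.8);u=np.array([np.cos(az),np.sin(az)]);v=np.array([-u[1],u[0]])
def rep(n,px,z):
    w=ray(ci,px,z)[:,:2]; d=w-C; print(n,np.c_[d@u,d@v].round(4).tolist(),'mid',(d.mean(0)@u).round(4),(d.mean(0)@v).round(4)); return w
w=rep('box top',f([(180,289),(496,292),(467,529),(201,527)]),.048)
print([np.linalg.norm(w[i]-w[i-1]).round(4) for i in range(4)])
e=w[1]-w[0];print('az',np.degrees(np.arctan2(e[1],e[0])))
rep('bottom front',f([(188,133),(489,139)]),.008)
rep('rib outer top',f([(220,162),(462,162)]),.022)
rep('back rib ends outer',f([(180,460),(500,460)]),.022)
# settled boxes from top
c=cams.camera_info('top'); g=lambda l:np.array([(220+a/4-.4,180+b/4-.4) for a,b in l])
p=ray(c,g([(78,128),(172,118),(182,186),(84,197)]),.11)[:,:2]
O=np.array([.5805,.2225]);a=np.radians(96.4);U=np.array([np.cos(a),np.sin(a)]);V=np.array([-U[1],U[0]])
d=p-O;print('box_top top',np.c_[d@U,d@V].round(4).tolist(),[np.linalg.norm(p[i]-p[i-1]).round(4) for i in range(4)])
```

```text
box top [[-0.0387, -0.0271], [-0.0383, 0.0276], [0.032, 0.0275], [0.0318, -0.0281]] mid -0.0033 0.0
[np.float64(0.0704), np.float64(0.0547), np.float64(0.0702), np.float64(0.0556)]
az 153.40580912847594
bottom front [[-0.0374, -0.0277], [-0.0363, 0.0282]] mid -0.0369 0.0002
rib outer top [[-0.0433, -0.0209], [-0.0436, 0.0222]] mid -0.0434 0.0007
back rib ends outer [[0.0426, -0.0347], [0.042, 0.0364]] mid 0.0423 0.0009
box_top top [[0.0369, -0.0281], [-0.0348, -0.0267], [-0.0363, 0.0258], [0.0383, 0.0248]] [np.float64(0.0529), np.float64(0.0717), np.float64(0.0525), np.float64(0.0746)]
```

Run:
```python
from h import *
st(); print(arm.finish_job())
```

```text
t 16.5 q [-0.6    0.476  0.175 -0.736 -1.434  0.312] p [ 0.5958 -0.2748  0.1925] F [ 0.4  0.1 -0. ] w 0.781
toolx [-0.323 -0.667 -0.671] y [-0.897  0.443 -0.008] z [ 0.303  0.599 -0.742]
the job is handed in; nothing more can be done
None
```

I drew the bottom box out of the chute, set it in the empty pocket of the blue tray, let go and handed the job in at 16.5 s. No verdict came back, so what follows rests on my own camera checks.

**How it was done:** The moves only shift and twist the tool, so I got the 42° tilt by commanding poses beyond the arm's reach high above the bench, then twisting it into line. I gripped the low box at 25 N; the opening read 56 mm, which matches the box. I pulled it out quickly and set it down with the gripper still tilted.

**The placed box:** It measures 0.5 to 3 mm from the pocket's centre lengthwise and about 0 mm sideways, with its sides within 0.5° of the tray's. The gripper is clear, with no force at the wrist.

**The chute:** In the top view, the top face of box_top measures about 72–75 by 53 mm at 110 mm above the bench, in line with the shaft. That fits two boxes lying flat on the deck. I didn't measure box_mid separately; it only shows at the chute mouth in the scene view.

**Everything else:** The tin and the other things near the tray and chute looked unmoved in the last pictures. I compared those by eye only, and did not check the ink pad on its own.

**Where checks disagreed:**
- **Pocket position:** The top and wrist cameras differed by about 3 mm on where the pocket is, so I moved the box back 2 mm before lowering it.
- **Box tilt:** In the last view its top front edge appears 1.8 mm ahead of the bottom one, which would be about 2.6° of tilt. The same camera showed a similar offset when this box lay flat in the chute, so I take it as camera bias.

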